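# Load the painter's holding block and hang up the other mugs

## Robot

A 6-joint arm with a two-finger parallel gripper is mounted at the origin on the work surface. World frame = base frame: x ahead of the robot, y to its left, z up, the work surface at z = 0. Lengths are in m, angles in rad, forces in N, time in s.
With the tool pointing down it reaches from about 0.3 to 0.775 m from the base axis. Payload 14.6 kg.
Tool frame: the origin (TCP) lies at the very end of the fingers, on their centre line; the grasp point (between the pads) lies 19 mm behind it; z points along the fingers, y is the direction in which the jaws open and shut (so a half turn about z gives the same grasp; the last joint's range is limited). The gripper opens to 94 mm and grips with 3 to 60 N. Pads are 16 mm wide; open, the fingers measure 119 mm over their backs; the gripper's body (75 mm by 177 mm) begins 78 mm behind the grasp point.
Start: joints at [-1.237, 0.3, 1.521, -0, 1.321, -0.067], TCP at [0.215, -0.506, 0.205] pointing down, gripper open.
Joint ranges: [-3.03, 3.03], [-0.79, 2.21], [0.23, 2.52], [-1.04, 4.18], [0, 3.07], [-2.55, 2.55]. Speed limits (rad/s): [2.22, 2.22, 2.57, 3.14, 3.14, 3.14].

## Interface

Orientations are given as a rotation vector (axis times angle).
In Python, from plant import robot, eyes, spotter gives the robot as it stands.
- The arm moves only by the shell command python3 -m pendant 'ROWS'. ROWS is a JSON object of lists of equal length, an entry for each row: "hand": the finger opening in mm, from 0 to 94; "offset": the shift along the tool's x, y, z in mm, a list of three; "twist": the turn about the tool's z in degrees. In form: {"hand": [hand, ...], "offset": [[tx, ty, tz], ...], "twist": [twist, ...]}. A call has 1 to 12 rows; each row shifts and turns the pose as measured when the row begins, along the tool's axes as they then stand; what a row does not reach is not made up. A row lasts 1/10 s, in which the tool goes at most 50 mm and 8.59 degrees, less where a joint would pass 70% of its speed; a pose out of reach is approached as far as the arm can. A call is refused whole if a number of a shift passes 50 or a number of a turn 8.59, either way. A call with a gripper value outside its range is refused whole. The fingers move at their own pace and stop on an object; the grip force is fixed at half the most. Time passes only in rows, so rows that do not move let the fingers close. It gives the time, the measured TCP pose, the force and the opening at its end, in the units of the state.
- robot.get_state(): the state, without advancing time (a new reading comes with each control period).
- eyes.get_image(name): name is "side" or "top" or "wrist"; returns a dict with "frame" (384x512x3 uint8, red, green, blue), "depth" (384x512 float32, m along the optical axis (not along the pixel's ray), 0 where there is no reading), "vertical_fov" (degrees; the focal length in pixels is half the picture's height over the tangent of half this angle, whatever the lens; pixels are square), "cx", "cy" (the principal point, pixels), "R" (3x3) and "t" (3): a world point X has camera coordinates R X + t; the wrist camera has in their place "mount" (4x4, takes a point from camera to tool coordinates, whose origin is the TCP and whose axes are the flange's). Camera axes: x right, y down, z forward; pixel columns grow to the right and rows downward; lengths in m; the calibration is good to about 2 mm. A picture is of the moment at which its call begins: read the wrist's pose just before it.
- robot.close_job(): hands the job in, once; it reports no verdict.
Trained networks look in a picture, given as the dict that the camera call returned (one of the last four; its "shot" number tells which), for a name from the list of things; names that differ only in an ending like _2 or _b are one class to them, and where a whole thing is asked for, a point or a joint stands for the part that bears it (a point fixed in the world has none). Each returns a list of dicts, best first, with "confidence" (0 to 1); they miss things now and then, are a little off and sometimes report something else, mostly with a low value. They report only what shows in the picture. A call takes as long as a camera call. They do not tell look-alikes from the thing itself.
- spotter.cut_out(name, picture): "mask" (384x512 bool, what is visible of it) and "box" ([left, top, width, height] in pixels, round what is visible of it).
- spotter.tip_of(name, picture): "location" ([row, column] in pixels: a listed point, or the origin of a listed thing).
The state is a dict: "time_s": time; "qpos": joint angles; "qvel": joint speeds; "tau": joint torques, N m; "tcp_pos": TCP position; "ee_rot": TCP orientation; "ft_force": force on the tool from outside, world axes, zero at the start; "ft_torque": the same for the moment, N m; "opening": finger opening in m.
Only numpy, scipy, OpenCV 4.12 (cv2) and the standard library are available. Lean on these libraries where they do the work, as an engineer would, in place of code of your own. Each camera call takes 0.05 s, during which the arm holds its last target.

## Task

Load the painter's wooden holding block: one mug standing fully home in each of its two wells. Some of the mugs have feet too wide for the wells, so try them until you have two that go right down. Hang all the other mugs by their handles on the rack, each well onto a peg of its own and not swinging, and leave the ink bowl, spray bottle, brush pot and sponge where they are.

Things in the scene. Friction and masses are not known exactly. Their poses are not given: they have to be found in the camera images.
- mug_a: white fired mug, 85 mm tall, body 64 mm across from 20 mm up to the open rim, about 0.24 kg. All look alike but for the foot, the lowest 12 mm: it is either 55 or 61 mm across (which is not told). Origin: centre of the underside; z up through the mouth, x towards the handle, which reaches 68 mm from the axis. Starts upright on the mat; one mug may be absent; two or more have the 55 mm foot
- mug_a_loop (a point): centre of the opening of this mug's handle: 45 mm along the mug's x and 49 mm up its z. The opening is 25 mm wide (outwards from the body) and about 35 mm high and passes through along the mug's y; the handle bar is round, 11 mm thick. Let go on a peg, the mug turns until its body hangs below the handle and swings for some seconds
- mug_b: white fired mug, 85 mm tall, body 64 mm across from 20 mm up to the open rim, about 0.24 kg. All look alike but for the foot, the lowest 12 mm: it is either 55 or 61 mm across (which is not told). Origin: centre of the underside; z up through the mouth, x towards the handle, which reaches 68 mm from the axis. Starts upright on the mat; one mug may be absent; two or more have the 55 mm foot
- mug_b_loop (a point): centre of the opening of this mug's handle: 45 mm along the mug's x and 49 mm up its z. The opening is 25 mm wide (outwards from the body) and about 35 mm high and passes through along the mug's y; the handle bar is round, 11 mm thick. Let go on a peg, the mug turns until its body hangs below the handle and swings for some seconds
- mug_c: white fired mug, 85 mm tall, body 64 mm across from 20 mm up to the open rim, about 0.24 kg. All look alike but for the foot, the lowest 12 mm: it is either 55 or 61 mm across (which is not told). Origin: centre of the underside; z up through the mouth, x towards the handle, which reaches 68 mm from the axis. Starts upright on the mat; one mug may be absent; two or more have the 55 mm foot
- mug_c_loop (a point): centre of the opening of this mug's handle: 45 mm along the mug's x and 49 mm up its z. The opening is 25 mm wide (outwards from the body) and about 35 mm high and passes through along the mug's y; the handle bar is round, 11 mm thick. Let go on a peg, the mug turns until its body hangs below the handle and swings for some seconds
- mug_d: white fired mug, 85 mm tall, body 64 mm across from 20 mm up to the open rim, about 0.24 kg. All look alike but for the foot, the lowest 12 mm: it is either 55 or 61 mm across (which is not told). Origin: centre of the underside; z up through the mouth, x towards the handle, which reaches 68 mm from the axis. Starts upright on the mat; one mug may be absent; two or more have the 55 mm foot
- mug_d_loop (a point): centre of the opening of this mug's handle: 45 mm along the mug's x and 49 mm up its z. The opening is 25 mm wide (outwards from the body) and about 35 mm high and passes through along the mug's y; the handle bar is round, 11 mm thick. Let go on a peg, the mug turns until its body hangs below the handle and swings for some seconds
- mug_e: white fired mug, 85 mm tall, body 64 mm across from 20 mm up to the open rim, about 0.24 kg. All look alike but for the foot, the lowest 12 mm: it is either 55 or 61 mm across (which is not told). Origin: centre of the underside; z up through the mouth, x towards the handle, which reaches 68 mm from the axis. Starts upright on the mat; one mug may be absent; two or more have the 55 mm foot
- mug_e_loop (a point): centre of the opening of this mug's handle: 45 mm along the mug's x and 49 mm up its z. The opening is 25 mm wide (outwards from the body) and about 35 mm high and passes through along the mug's y; the handle bar is round, 11 mm thick. Let go on a peg, the mug turns until its body hangs below the handle and swings for some seconds
- block: painter's holding block: beech, 100 (along its x) x 230 (along its y) x 35 mm high, 0.9 kg, standing loose on the bench, with two round wells in its top, 130 mm apart along its y. Origin: centre of the underside, z up
- well_1 (a point): centre of the floor of the well at the block's +y end, 10 mm below the block's top (25 mm above the bench); the well is 58 mm across, with a 1 mm chamfer at its mouth. A 55 mm foot goes down to its floor; a 61 mm foot stays standing on the block's top. The point's axes are those of the block
- well_2 (a point): centre of the floor of the well at the block's -y end, 10 mm below the block's top (25 mm above the bench); the well is 58 mm across, with a 1 mm chamfer at its mouth. A 55 mm foot goes down to its floor; a 61 mm foot stays standing on the block's top. The point's axes are those of the block
- rack: wooden mug rack, fixed: base board 130 x 420 mm, 22 mm thick, and three posts 24 mm thick, 185 mm high, 150 mm apart along the rack's y; from each post a peg points along the rack's -x, roughly towards the robot. The base reaches 100 mm to -x and 30 mm to +x of the posts. Origin: underside of the base below the middle post's axis; z up, +y is to the left seen from the robot
- peg_1 (a point): point on the axis of the left peg (seen from the robot), about 165 mm above the bench, 55 mm from the post's axis. The peg is a round rod 10 mm thick; it leaves the post at 150 mm height and rises 15 degrees towards its free end, which is 40 mm (level) further along the rack's -x from this point. The point's axes are those of the rack
- peg_2 (a point): point on the axis of the middle peg (seen from the robot), about 165 mm above the bench, 55 mm from the post's axis. The peg is a round rod 10 mm thick; it leaves the post at 150 mm height and rises 15 degrees towards its free end, which is 40 mm (level) further along the rack's -x from this point. The point's axes are those of the rack
- peg_3 (a point): point on the axis of the right peg (seen from the robot), about 165 mm above the bench, 55 mm from the post's axis. The peg is a round rod 10 mm thick; it leaves the post at 150 mm height and rises 15 degrees towards its free end, which is 40 mm (level) further along the rack's -x from this point. The point's axes are those of the rack
- mat: grey mat 210 x 370 mm, 3 mm thick, fixed on the bench, on which the mugs start. Origin: centre of the underside
- ink_bowl: white bowl of dark ink with a pestle, 170 mm across, 125 mm high over the pestle; bystander. Origin: centre of the underside
- spray: clear spray bottle with a green head, 76 mm across, 195 mm high; bystander. Origin: centre of the underside
- brush_pot: metal pot with brushes, 72 mm across, 220 mm high over the brushes; bystander. Origin: centre of the underside
- sponge: yellow sponge 55 x 85 x 28 mm; bystander. Origin: centre of the underside
Things that resemble listed ones, but are neither listed nor needed, are in the scene too. What is shaped like the mug_d but black or purple is not meant.

How it is judged:
At the end, for the whole second after the job is handed in: Each well holds a mug, upright, within 6 mm of its centre and 5 mm of its floor; every other mug present hangs at rest on the rack, a peg through its handle, the centre of the handle's opening within 30 mm of the peg's point along the peg, 22 mm sideways, 38 mm below and 12 mm above (((horizontal distance between mug_a and well_1 below 0.006 m and z of mug_a in the frame of well_1 between -0.005 and 0.005 m and angle between mug_a's own z axis and vertical below 0.1 rad) or (horizontal distance between mug_b and well_1 below 0.006 m and z of mug_b in the frame of well_1 between -0.005 and 0.005 m and angle between mug_b's own z axis and vertical below 0.1 rad) or (horizontal distance between mug_c and well_1 below 0.006 m and z of mug_c in the frame of well_1 between -0.005 and 0.005 m and angle between mug_c's own z axis and vertical below 0.1 rad) or (horizontal distance between mug_d and well_1 below 0.006 m and z of mug_d in the frame of well_1 between -0.005 and 0.005 m and angle between mug_d's own z axis and vertical below 0.1 rad) or (horizontal distance between mug_e and well_1 below 0.006 m and z of mug_e in the frame of well_1 between -0.005 and 0.005 m and angle between mug_e's own z axis and vertical below 0.1 rad)) and ((horizontal distance between mug_a and well_2 below 0.006 m and z of mug_a in the frame of well_2 between -0.005 and 0.005 m and angle between mug_a's own z axis and vertical below 0.1 rad) or (horizontal distance between mug_b and well_2 below 0.006 m and z of mug_b in the frame of well_2 between -0.005 and 0.005 m and angle between mug_b's own z axis and vertical below 0.1 rad) or (horizontal distance between mug_c and well_2 below 0.006 m and z of mug_c in the frame of well_2 between -0.005 and 0.005 m and angle between mug_c's own z axis and vertical below 0.1 rad) or (horizontal distance between mug_d and well_2 below 0.006 m and z of mug_d in the frame of well_2 between -0.005 and 0.005 m and angle between mug_d's own z axis and vertical below 0.1 rad) or (horizontal distance between mug_e and well_2 below 0.006 m and z of mug_e in the frame of well_2 between -0.005 and 0.005 m and angle between mug_e's own z axis and vertical below 0.1 rad)) and ((horizontal distance between mug_a and well_1 below 0.006 m and z of mug_a in the frame of well_1 between -0.005 and 0.005 m and angle between mug_a's own z axis and vertical below 0.1 rad) or (horizontal distance between mug_a and well_2 below 0.006 m and z of mug_a in the frame of well_2 between -0.005 and 0.005 m and angle between mug_a's own z axis and vertical below 0.1 rad) or (x of mug_a_loop in the frame of peg_1 between -0.032 and 0.03 m and y of mug_a_loop in the frame of peg_1 between -0.022 and 0.022 m and z of mug_a_loop in the frame of peg_1 between -0.038 and 0.012 m and angle between the z axis of mug_a and the x axis of rack, either way round above 0.9 rad and contact force between mug_a and rack above 0.5 N) or (x of mug_a_loop in the frame of peg_2 between -0.032 and 0.03 m and y of mug_a_loop in the frame of peg_2 between -0.022 and 0.022 m and z of mug_a_loop in the frame of peg_2 between -0.038 and 0.012 m and angle between the z axis of mug_a and the x axis of rack, either way round above 0.9 rad and contact force between mug_a and rack above 0.5 N) or (x of mug_a_loop in the frame of peg_3 between -0.032 and 0.03 m and y of mug_a_loop in the frame of peg_3 between -0.022 and 0.022 m and z of mug_a_loop in the frame of peg_3 between -0.038 and 0.012 m and angle between the z axis of mug_a and the x axis of rack, either way round above 0.9 rad and contact force between mug_a and rack above 0.5 N)) and ((horizontal distance between mug_b and well_1 below 0.006 m and z of mug_b in the frame of well_1 between -0.005 and 0.005 m and angle between mug_b's own z axis and vertical below 0.1 rad) or (horizontal distance between mug_b and well_2 below 0.006 m and z of mug_b in the frame of well_2 between -0.005 and 0.005 m and angle between mug_b's own z axis and vertical below 0.1 rad) or (x of mug_b_loop in the frame of peg_1 between -0.032 and 0.03 m and y of mug_b_loop in the frame of peg_1 between -0.022 and 0.022 m and z of mug_b_loop in the frame of peg_1 between -0.038 and 0.012 m and angle between the z axis of mug_b and the x axis of rack, either way round above 0.9 rad and contact force between mug_b and rack above 0.5 N) or (x of mug_b_loop in the frame of peg_2 between -0.032 and 0.03 m and y of mug_b_loop in the frame of peg_2 between -0.022 and 0.022 m and z of mug_b_loop in the frame of peg_2 between -0.038 and 0.012 m and angle between the z axis of mug_b and the x axis of rack, either way round above 0.9 rad and contact force between mug_b and rack above 0.5 N) or (x of mug_b_loop in the frame of peg_3 between -0.032 and 0.03 m and y of mug_b_loop in the frame of peg_3 between -0.022 and 0.022 m and z of mug_b_loop in the frame of peg_3 between -0.038 and 0.012 m and angle between the z axis of mug_b and the x axis of rack, either way round above 0.9 rad and contact force between mug_b and rack above 0.5 N)) and ((horizontal distance between mug_c and well_1 below 0.006 m and z of mug_c in the frame of well_1 between -0.005 and 0.005 m and angle between mug_c's own z axis and vertical below 0.1 rad) or (horizontal distance between mug_c and well_2 below 0.006 m and z of mug_c in the frame of well_2 between -0.005 and 0.005 m and angle between mug_c's own z axis and vertical below 0.1 rad) or (x of mug_c_loop in the frame of peg_1 between -0.032 and 0.03 m and y of mug_c_loop in the frame of peg_1 between -0.022 and 0.022 m and z of mug_c_loop in the frame of peg_1 between -0.038 and 0.012 m and angle between the z axis of mug_c and the x axis of rack, either way round above 0.9 rad and contact force between mug_c and rack above 0.5 N) or (x of mug_c_loop in the frame of peg_2 between -0.032 and 0.03 m and y of mug_c_loop in the frame of peg_2 between -0.022 and 0.022 m and z of mug_c_loop in the frame of peg_2 between -0.038 and 0.012 m and angle between the z axis of mug_c and the x axis of rack, either way round above 0.9 rad and contact force between mug_c and rack above 0.5 N) or (x of mug_c_loop in the frame of peg_3 between -0.032 and 0.03 m and y of mug_c_loop in the frame of peg_3 between -0.022 and 0.022 m and z of mug_c_loop in the frame of peg_3 between -0.038 and 0.012 m and angle between the z axis of mug_c and the x axis of rack, either way round above 0.9 rad and contact force between mug_c and rack above 0.5 N)) and ((horizontal distance between mug_d and well_1 below 0.006 m and z of mug_d in the frame of well_1 between -0.005 and 0.005 m and angle between mug_d's own z axis and vertical below 0.1 rad) or (horizontal distance between mug_d and well_2 below 0.006 m and z of mug_d in the frame of well_2 between -0.005 and 0.005 m and angle between mug_d's own z axis and vertical below 0.1 rad) or (x of mug_d_loop in the frame of peg_1 between -0.032 and 0.03 m and y of mug_d_loop in the frame of peg_1 between -0.022 and 0.022 m and z of mug_d_loop in the frame of peg_1 between -0.038 and 0.012 m and angle between the z axis of mug_d and the x axis of rack, either way round above 0.9 rad and contact force between mug_d and rack above 0.5 N) or (x of mug_d_loop in the frame of peg_2 between -0.032 and 0.03 m and y of mug_d_loop in the frame of peg_2 between -0.022 and 0.022 m and z of mug_d_loop in the frame of peg_2 between -0.038 and 0.012 m and angle between the z axis of mug_d and the x axis of rack, either way round above 0.9 rad and contact force between mug_d and rack above 0.5 N) or (x of mug_d_loop in the frame of peg_3 between -0.032 and 0.03 m and y of mug_d_loop in the frame of peg_3 between -0.022 and 0.022 m and z of mug_d_loop in the frame of peg_3 between -0.038 and 0.012 m and angle between the z axis of mug_d and the x axis of rack, either way round above 0.9 rad and contact force between mug_d and rack above 0.5 N)) and ((horizontal distance between mug_e and well_1 below 0.006 m and z of mug_e in the frame of well_1 between -0.005 and 0.005 m and angle between mug_e's own z axis and vertical below 0.1 rad) or (horizontal distance between mug_e and well_2 below 0.006 m and z of mug_e in the frame of well_2 between -0.005 and 0.005 m and angle between mug_e's own z axis and vertical below 0.1 rad) or (x of mug_e_loop in the frame of peg_1 between -0.032 and 0.03 m and y of mug_e_loop in the frame of peg_1 between -0.022 and 0.022 m and z of mug_e_loop in the frame of peg_1 between -0.038 and 0.012 m and angle between the z axis of mug_e and the x axis of rack, either way round above 0.9 rad and contact force between mug_e and rack above 0.5 N) or (x of mug_e_loop in the frame of peg_2 between -0.032 and 0.03 m and y of mug_e_loop in the frame of peg_2 between -0.022 and 0.022 m and z of mug_e_loop in the frame of peg_2 between -0.038 and 0.012 m and angle between the z axis of mug_e and the x axis of rack, either way round above 0.9 rad and contact force between mug_e and rack above 0.5 N) or (x of mug_e_loop in the frame of peg_3 between -0.032 and 0.03 m and y of mug_e_loop in the frame of peg_3 between -0.022 and 0.022 m and z of mug_e_loop in the frame of peg_3 between -0.038 and 0.012 m and angle between the z axis of mug_e and the x axis of rack, either way round above 0.9 rad and contact force between mug_e and rack above 0.5 N)) and linear speed of each of mug_a, mug_b, mug_c, mug_d, mug_e below 0.05 m/s); the robot touches nothing.
It fails at once if the ink bowl is pushed more than 40 mm from its place (distance of ink_bowl from where it was at the start of the episode above 0.04 m).
It fails at once if the spray bottle is pushed more than 40 mm from its place (distance of spray from where it was at the start of the episode above 0.04 m).
It fails at once if the brush pot is pushed more than 40 mm from its place (distance of brush_pot from where it was at the start of the episode above 0.04 m).
It fails at once if the sponge is pushed more than 40 mm from its place (distance of sponge from where it was at the start of the episode above 0.04 m).
Of mug_a, mug_b, mug_c, mug_d, mug_e only 4 to 5 are there at a start; the rules pass over those that are not, and their reading is None.
At some moment in a run one of block, mug_a, mug_b, mug_c, mug_d, mug_e may be knocked a few centimetres aside while the robot is not near it.
It also fails if it takes over 210 s, if anything falls off the work surface, if the arm or the gripper's body presses on something with over 40 N, if the wrist force passes 120 N, or if a joint passes its speed limit or range.

## Working session

There is one attempt and no reset: what is moved stays moved. The work goes in short steps, Python scripts to look and compute and a shell command to move; the robot and the scene stay as the last step left them, time stands still between calls to the robot, and variables do not carry over. Pictures are saved under pics/ and viewed, and the job is handed in when it is done.

I'll start by looking at the scene.

```bash
ls; mkdir -p pics; cat > h.py <<'E'
import numpy as np, cv2
from scipy.spatial.transform import Rotation as Rn
from plant import robot, eyes, spotter
def save(p,name):
    cv2.imwrite('pics/'+name, cv2.cvtColor(p['frame'],cv2.COLOR_RGB2BGR))
def foc(p): return p['frame'].shape[0]/2/np.tan(np.radians(p['vertical_fov'])/2)
def cam2world(p,Xc,st=None):
    Xc=np.atleast_2d(Xc)
    if 'R' in p and p.get('R') is not None and 'mount' not in p: return (Xc-p['t'])@np.array(p['R'])
    M=np.array(p['mount']); T=Xc@M[:3,:3].T+M[:3,3]
    Rt=Rn.from_rotvec(st['ee_rot']).as_matrix()
    return T@Rt.T+np.array(st['tcp_pos'])
def ray(p,rc):
    f=foc(p); rc=np.atleast_2d(rc).astype(float)
    return np.c_[(rc[:,1]-p['cx'])/f,(rc[:,0]-p['cy'])/f,np.ones(len(rc))]
def at_z(p,rc,z,st=None):
    o=cam2world(p,[0,0,0],st); d=cam2world(p,ray(p,rc),st)-o
    return o+d*((z-o[:,2])/d[:,2])[:,None]
def cloud(p,mask=None,st=None):
    d=p['depth']; m=(d>0) if mask is None else (mask&(d>0))
    r,c=np.nonzero(m); return cam2world(p,ray(p,np.c_[r,c])*d[r,c][:,None],st),np.c_[r,c]
E
python3 - <<'E'
from h import *
s=robot.get_state(); print(s)
for n in ('side','top','wrist'):
    p=eyes.get_image(n); save(p,n+'0.png'); print(n,{k:v for k,v in p.items() if k not in('frame','depth')})
E
```

```text
pics
{'time_s': 0.0, 'qpos': array([-1.23658314e+00,  3.00436545e-01,  1.52157903e+00, -4.40689264e-05,
        1.32069053e+00, -6.66050348e-02]), 'qvel': array([-3.66402618e-04,  4.43521496e-04,  8.69087120e-04, -4.11423681e-04,
       -5.74925250e-05,  6.45009656e-04]), 'tau': array([ 6.69835972e-04, -5.31808412e+01, -3.52730656e+01,  7.08561670e-02,
        2.44786829e-02, -1.12387474e-04]), 'tcp_pos': array([ 0.21449314, -0.50616875,  0.20490615]), 'ee_rot': array([-3.07763510e+00, -6.25195980e-01,  2.99682428e-04]), 'ft_force': array([ 0.38047024,  0.57147859, -0.49217913]), 'ft_torque': array([ 0.03893616, -0.01716752,  0.00093712]), 'opening': 0.09393579218431729}
side {'vertical_fov': 56.18219620332857, 'cx': 257.78299738326945, 'cy': 187.42045322918295, 'R': array([[-0.94298722, -0.33244474, -0.01598745],
       [-0.24725705,  0.7318871 , -0.63498443],
       [ 0.22279824, -0.59482919, -0.77235949]]), 't': array([0.52476915, 0.23494476, 1.11436335]), 'shot': 1}
top {'vertical_fov': 54.40166833261817, 'cx': 255.59528357460871, 'cy': 190.1491289910036, 'R': array([[-1.56156022e-02, -9.99876909e-01, -1.52295565e-03],
       [-9.92738961e-01,  1.56857775e-02, -1.19261528e-01],
       [ 1.19270737e-01, -3.50443166e-04, -9.92861707e-01]]), 't': array([-0.02794295,  0.57131026,  1.31953385]), 'shot': 2}
wrist {'vertical_fov': 67.99680968451527, 'cx': 252.85788403179893, 'cy': 192.02673622257393, 'mount': array([[ 4.03771747e-04, -9.71804380e-01, -2.35788218e-01,
         6.72487426e-02],
       [ 9.99999907e-01,  4.27595615e-04, -4.99074218e-05,
        -4.95489829e-04],
       [ 1.49322259e-04, -2.35788176e-01,  9.71804463e-01,
        -1.78295395e-01],
       [ 0.00000000e+00,  0.00000000e+00,  0.00000000e+00,
         1.00000000e+00]]), 'shot': 3}
```

View pics/top0.png

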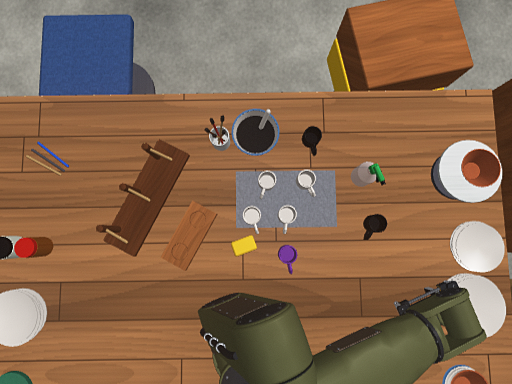

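View pics/side0.png

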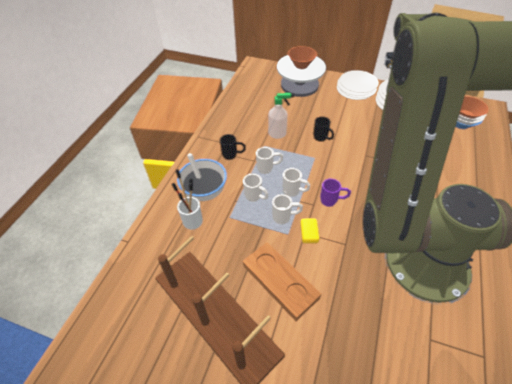

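View pics/wrist0.png

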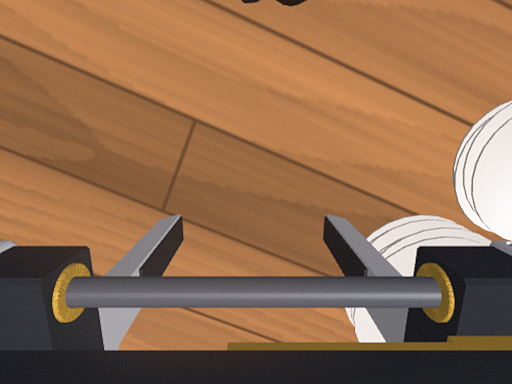

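Four white mugs stand on the mat (top image about (266,180), (306,180), (252,215), (288,215)). The rack is on the left with pegs pointing right, the block is at (190,235), and black and purple decoys are nearby. Next I'll measure everything.

```bash
cat > loc.py <<'E'
from h import *
import sys
p=eyes.get_image('top'); q=eyes.get_image('side')
def mugs(p,tag):
    out=[]
    for d in spotter.cut_out('mug_a',p):
        m=d['mask']
        col=p['frame'][m].mean(0)
        P,rc=cloud(p,m)
        rim=P[(P[:,2]>0.070)&(P[:,2]<0.11)] 
        allp=P[(P[:,2]>0.01)]
        print(tag,'conf %.2f'%d['confidence'],d['box'],'col',col.astype(int),'n',len(P),'cent',np.round(P.mean(0),3),'zmax %.3f'%np.percentile(P[:,2],98))
        out.append((d,P))
    return out
if __name__=='__main__':
    mugs(p,'top'); mugs(q,'side')
    for n in ('block','rack','ink_bowl','spray','brush_pot','sponge','mat'):
        for tag,pp in (('top',p),('side',q)):
            for d in spotter.cut_out(n,pp)[:2]:
                P,rc=cloud(pp,d['mask'])
                print(n,tag,'%.2f'%d['confidence'],d['box'],np.round(np.median(P,0),3),'min',np.round(np.percentile(P,1,axis=0),3),'max',np.round(np.percentile(P,99,axis=0),3))
    np.savez('last.npz',top=p['depth'])
    for n,hz in (('peg_1',.165),('well_1',.025),('mug_a_loop',.052)):
        for tag,pp in (('top',p),('side',q)):
            for d in spotter.tip_of(n,pp):
                print(n,tag,'%.2f'%d['confidence'],np.round(d['location'],1),np.round(at_z(pp,d['location'],hz)[0],3))
E
python3 loc.py
```

```text
top conf 0.82 [277.7, 206.4, 20.6, 26.2] col [193 188 182] n 300 cent [ 0.476 -0.146  0.047] zmax 0.092
top conf 0.81 [258.7, 171.7, 17.8, 26.7] col [184 178 172] n 293 cent [ 0.601 -0.075  0.048] zmax 0.092
top conf 0.81 [301.3, 128.3, 17.6, 23.2] col [33 25 21] n 349 cent [ 0.754 -0.243  0.047] zmax 0.088
top conf 0.67 [276.7, 246.6, 17.7, 23.4] col [105  53 133] n 325 cent [ 0.336 -0.146  0.043] zmax 0.088
top conf 0.63 [98.7, 143.3, 91.9, 112.9] col [93 55 33] n 4402 cent [0.551 0.361 0.038] zmax 0.183
top conf 0.62 [294.5, 169.6, 25.0, 24.7] col [171 165 160] n 337 cent [ 0.601 -0.218  0.049] zmax 0.091
top conf 0.57 [364.5, 216.0, 20.6, 26.1] col [36 26 22] n 413 cent [ 0.44  -0.455  0.049] zmax 0.088
side conf 0.92 [241.8, 174.7, 26.9, 25.9] col [181 177 173] n 516 cent [ 0.596 -0.071  0.054] zmax 0.089
side conf 0.84 [222.1, 132.6, 24.1, 26.1] col [60 50 44] n 459 cent [ 0.75  -0.238  0.049] zmax 0.085
side conf 0.74 [256.1, 151.3, 25.4, 23.4] col [180 175 171] n 459 cent [ 0.6   -0.212  0.056] zmax 0.089
side conf 0.73 [316.9, 175.8, 37.0, 30.8] col [119  70 134] n 583 cent 
[... 2500 characters left out ...]
 0.123 0.002] max [0.527 0.3   0.038]
peg_1 top 0.83 [234.7 116.7] [0.417 0.413 0.165]
peg_1 top 0.75 [153.2 161.7] [0.683 0.272 0.165]
peg_1 top 0.63 [194.2 140. ] [0.548 0.341 0.165]
peg_1 top 0.29 [194.3 264.6] [ 0.541 -0.066  0.165]
peg_1 side 0.69 [289.5 218.5] [0.534 0.351 0.165]
peg_1 side 0.65 [244.2 179.6] [0.686 0.266 0.165]
peg_1 side 0.56 [329.8 255.5] [0.414 0.413 0.165]
well_1 top 0.86 [251.5 180.7] [0.355 0.235 0.025]
well_1 top 0.56 [218.9 198. ] [0.471 0.173 0.025]
well_1 side 0.93 [259.4 265.5] [0.474 0.163 0.025]
well_1 side 0.58 [293.2 296.3] [0.355 0.236 0.025]
well_1 side 0.32 [131.8 278.4] [ 0.609 -0.404  0.025]
mug_a_loop side 0.24 [190.9 293.3] [ 0.462 -0.103  0.052]
```

```bash
cat > pl.py <<'E'
from h import *
import sys
def th(st):
    R=Rn.from_rotvec(st['ee_rot']).as_matrix(); return np.degrees(np.arctan2(R[1,0],R[0,0]))
def plan(x,y,z,theta=None,n=None,vmax=48):
    st=robot.get_state(); p=np.array(st['tcp_pos']); t=th(st)
    D=(np.array([x,y,z])-p)*1000
    dth=0 if theta is None else (theta-t+180)%360-180
    n2=max(1,int(np.ceil(np.linalg.norm(D)/vmax)),int(np.ceil(abs(dth)/8.5)))
    n=max(n2,n or 1)
    print('at',np.round(p,4),'theta %.1f'%t,'q6 %.2f'%st['qpos'][5],'open %.4f'%st['opening'],'F',np.round(st['ft_force'],1),'t %.1f'%st['time_s'],'rows',n)
    rows=[]
    for i in range(n):
        a=np.radians(t+dth*i/n); d=D/n
        rows.append([round(d[0]*np.cos(a)+d[1]*np.sin(a)),round(d[0]*np.sin(a)-d[1]*np.cos(a)),round(-d[2])] if 0 else [round(float(v),1) for v in (d[0]*np.cos(a)+d[1]*np.sin(a),d[0]*np.sin(a)-d[1]*np.cos(a),-d[2])])
    print('offset',rows); print('twist each %.2f'%(-dth/n))
    h1=np.radians(t+dth-0); 
if __name__=='__main__':
    a=[None if v=='-' else float(v) for v in sys.argv[1:]]
    plan(*a[:4], n=int(a[4]) if len(a)>4 else None)
E
python3 - <<'E'
from h import *
p=eyes.get_image('top'); q=eyes.get_image('side')
for tag,pp in (('top',p),('side',q)):
    # rack base
    for n,lo,hi in (('rack',.018,.026),('block',.031,.039)):
        ds=spotter.cut_out(n,pp)
        P,_=cloud(pp,ds[0]['mask']); P=P[(P[:,2]>lo)&(P[:,2]<hi)]
        r=cv2.minAreaRect((P[:,:2]*1000).astype(np.float32)); b=cv2.boxPoints(r)
        print(tag,n,r)
    P,_=cloud(pp)
    Q=P[(P[:,2]>.182-.006)&(P[:,2]<.192)&(P[:,1]>.2)&(P[:,0]>.3)&(P[:,0]<.85)]
    lab=[]
    for c in ((.44,.47),(.57,.40),(.71,.33)):
        S=Q[np.linalg.norm(Q[:,:2]-c,axis=1)<.05]; print(' post',np.round(S.mean(0),4) if len(S) else None,len(S))
print('side cam',-q['R'].T@q['t'],'top cam',-p['R'].T@p['t'])
E
python3 pl.py .43 -.16 .27 0
```

```text
top rack ((554.0584106445312, 362.6290283203125), (131.40234375, 419.43731689453125), 62.37098693847656)
top block ((592.6529541015625, -211.15802001953125), (55.17909240722656, 69.27530670166016), 88.64725494384766)
 post [0.4382 0.4619 0.1837] 50
 post [0.5704 0.3931 0.1828] 45
 post [0.7034 0.3237 0.1838] 43
side rack ((555.2053833007812, 364.2599182128906), (129.88436889648438, 419.66290283203125), 62.592655181884766)
side block ((413.6746826171875, 206.4665069580078), (101.7431869506836, 231.8712158203125), 60.67092514038086)
 post [0.4379 0.465  0.1832] 100
 post [0.5701 0.396  0.1831] 83
 post [0.7031 0.3272 0.1828] 70
side cam [0.30466415 0.66535956 1.01826508] top cam [ 0.40934384 -0.03643853  1.37820741]
at [ 0.2146 -0.5064  0.2055] theta 23.0 q6 -0.07 open 0.0935 F [-0.3  1.3  0.9] t 1.6 rows 9
offset [[37.1, -26.1, -7.2], [35.9, -27.7, -7.2], [34.6, -29.3, -7.2], [33.2, -30.8, -7.2], [31.8, -32.3, -7.2], [30.4, -33.6, -7.2], [28.9, -35.0, -7.2], [27.3, -36.2, -7.2], [25.6, -37.4, -7.2]]
twist each 2.55
```

```bash
python3 -m pendant '{"hand":[94,94,94,94,94,94,94,94,94],"offset":[[37,-26,-7],[36,-28,-7],[35,-29,-7],[33,-31,-7],[32,-32,-7],[30,-34,-7],[29,-35,-7],[27,-36,-7],[26,-37,-7]],"twist":[2.55,2.55,2.55,2.55,2.55,2.55,2.55,2.55,2.55]}'
cat > wm.py <<'E'
from h import *
from pl import th
import sys
def wrist(name=None):
    st=robot.get_state(); p=eyes.get_image('wrist')
    if name: save(p,name)
    return p,st
def kasa(P):
    A=np.c_[2*P,np.ones(len(P))]; s=np.linalg.lstsq(A,(P**2).sum(1),rcond=None)[0]
    return s[:2],np.sqrt(s[2]+s[:2]@s[:2])
if __name__=='__main__':
    p,st=wrist(sys.argv[1]); print(np.round(st['tcp_pos'],4),th(st))
    for d in spotter.cut_out('mug_a',p):
        m=d['mask']
        if p['frame'][m].mean()<130: continue
        P,rc=cloud(p,m,st)
        top=P[(P[:,2]>.083)&(P[:,2]<.094)]
        if len(top)<20: print('few',d['box'],len(P)); continue
        # rim: use outer hull points
        hull=cv2.convexHull((top[:,:2]*1e4).astype(np.float32)).reshape(-1,2)/1e4
        c,r=kasa(hull)
        for _ in range(3):
            k=abs(np.linalg.norm(hull-c,axis=1)-r)<.002
            if k.sum()>5: c,r=kasa(hull[k])
        # handle direction: points beyond r 0.036
        rr=np.linalg.norm(P[:,:2]-c,axis=1); H=P[(rr>.040)&(P[:,2]>.015)&(P[:,2]<.085)&(rr<.075)]
        v=np.median(H[:,:2],0)-c if len(H) else np.zeros(2)
        print('conf %.2f'%d['confidence'],np.round(d['box'],0),'c',np.round(c,4),'r %.4f'%r,'zrim %.4f'%np.median(top[:,2]),'handle yaw %.1f'%np.degrees(np.arctan2(v[1],v[0])),'far %.3f'%np.linalg.norm(v),len(H))
E
python3 wm.py w1.png
```

```text
time_s: 2.55
tcp_pos: [0.4369, -0.1519, 0.2703]
ee_rot: [-3.141, 0.037, -0.002]
ft_force: [0.8, -0.2, -0.5]
opening: 0.0941
[ 0.4369 -0.1519  0.2703] -1.346741067486398
conf 0.88 [274.   4.  56.  90.] c [ 0.6026 -0.2145] r 0.0316 zrim 0.0869 handle yaw -155.9 far 0.052 346
conf 0.81 [157.   4.  62.  96.] c [ 0.601  -0.0764] r 0.0316 zrim 0.0869 handle yaw 161.3 far 0.052 348
conf 0.63 [122. 121.  65.  72.] c [ 0.4778 -0.0209] r 0.0315 zrim 0.0869 handle yaw -161.2 far 0.053 299
conf 0.62 [222. 116.  50.  80.] c [ 0.4791 -0.1447] r 0.0311 zrim 0.0869 handle yaw 171.0 far 0.051 140
```

View pics/w1.png

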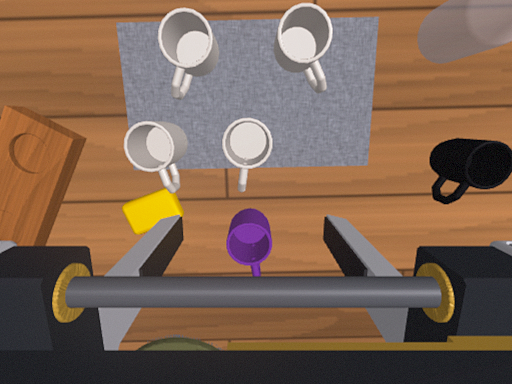

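All four rims fit r = 31.5 mm at z = 0.087, which agrees with the given sizes. Next I'll look at the block's wells with the wrist camera.

```bash
python3 pl.py .33 .18 .25 0
```

```text
at [ 0.4384 -0.15    0.2707] theta -1.0 q6 1.18 open 0.0938 F [ 0.6  0.6 -0. ] t 2.6 rows 8
offset [[-14.3, -41.0, 2.6], [-14.2, -41.0, 2.6], [-14.1, -41.1, 2.6], [-14.0, -41.1, 2.6], [-13.9, -41.1, 2.6], [-13.8, -41.2, 2.6], [-13.7, -41.2, 2.6], [-13.6, -41.2, 2.6]]
twist each -0.13
```

```bash
python3 -m pendant '{"hand":[94,94,94,94,94,94,94,94],"offset":[[-14,-41,3],[-14,-41,3],[-14,-41,3],[-14,-41,3],[-14,-41,3],[-14,-41,3],[-14,-41,2],[-14,-41,2]],"twist":[0,0,0,0,0,0,0,0]}'
cat > wb.py <<'E'
from wm import *
def block(p,st):
    D=spotter.cut_out('block',p)
    for d in D[:1]:
        P,_=cloud(p,d['mask'],st); T=P[(P[:,2]>.029)&(P[:,2]<.041)]
        r=cv2.minAreaRect((T[:,:2]*1000).astype(np.float32)); print('block %.2f'%d['confidence'],r,'ztop %.4f'%np.median(T[:,2]))
        # robust: well floors: points with z ~ .025 
    P,rc=cloud(p,None,st)
    for w in spotter.tip_of('well_1',p):
        c=at_z(p,w['location'],.025,st)[0]
        F=P[(abs(P[:,2]-.025)<.004)&(np.linalg.norm(P[:,:2]-c[:2],axis=1)<.036)]
        if len(F)>50:
            hull=cv2.convexHull((F[:,:2]*1e4).astype(np.float32)).reshape(-1,2)/1e4
            k,r=kasa(hull); (mx,my),mr=cv2.minEnclosingCircle((F[:,:2]*1e4).astype(np.float32))
            print('well %.2f'%w['confidence'],np.round(c,4),'floor fit',np.round(k,4),'r %.4f'%r,'enc',round(mx/1e4,4),round(my/1e4,4),round(mr/1e4,4),len(F),'z %.4f'%np.median(F[:,2]))
        else: print('well %.2f'%w['confidence'],np.round(c,4),len(F))
if __name__=='__main__':
    p,st=wrist(sys.argv[1]); print(np.round(st['tcp_pos'],4),th(st)); block(p,st)
E
python3 wb.py w2.png
```

```text
time_s: 3.45
tcp_pos: [0.3282, 0.1856, 0.2474]
ee_rot: [-3.141, 0.036, -0.006]
ft_force: [0.9, 0.4, -0.2]
opening: 0.0941
[0.3282 0.1856 0.2474] -1.3196531958006008
block 0.63 ((411.6744384765625, 206.09405517578125), (100.1468734741211, 230.54360961914062), 60.80602264404297) ztop 0.0342
well 0.72 [0.4713 0.1756 0.025 ] floor fit [0.469  0.1743] r 0.0286 enc 0.4688 0.1744 0.029 1653 z 0.0243
well 0.70 [0.3577 0.2337 0.025 ] floor fit [0.3544 0.2383] r 0.0286 enc 0.3545 0.2382 0.0289 1347 z 0.0242
```

View pics/w2.png

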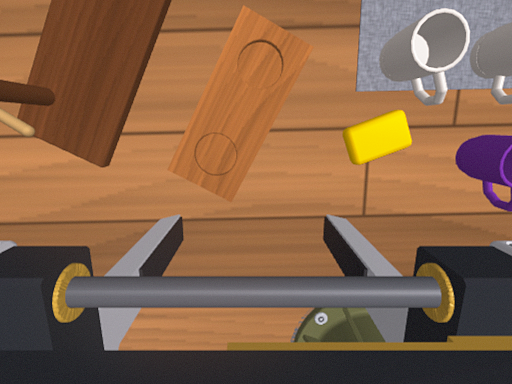

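Wells measured at (0.3549, 0.2378) and (0.4684, 0.1744). The floor-circle fits match the block geometry to about 0.5 mm. Next is mug C, at (0.478, -0.021).

```bash
sed -i 's/dth=0 if theta is None else (theta-t+180)%360-180/dth=0 if theta is None else (theta-t if abs(theta)>180 else (theta-t+180)%360-180)/' pl.py; python3 pl.py .478 -.021 .17 199 24
```

```text
at [0.3282 0.1859 0.2472] theta -1.0 q6 2.01 open 0.0939 F [ 0.7 -0.   0.2] t 3.6 rows 24
offset [[6.4, 8.5, 3.2], [5.1, 9.3, 3.2], [3.7, 10.0, 3.2], [2.2, 10.4, 3.2], [0.7, 10.6, 3.2], [-0.9, 10.6, 3.2], [-2.4, 10.4, 3.2], [-3.9, 9.9, 3.2], [-5.3, 9.2, 3.2], [-6.6, 8.4, 3.2], [-7.7, 7.3, 3.2], [-8.7, 6.1, 3.2], [-9.5, 4.8, 3.2], [-10.1, 3.4, 3.2], [-10.5, 1.9, 3.2], [-10.6, 0.4, 3.2], [-10.6, -1.2, 3.2], [-10.3, -2.7, 3.2], [-9.8, -4.2, 3.2], [-9.1, -5.5, 3.2], [-8.2, -6.8, 3.2], [-7.1, -7.9, 3.2], [-5.9, -8.9, 3.2], [-4.5, -9.6, 3.2]]
twist each -8.33
```

```bash
python3 -m pendant '{"hand":[94,94,94,94,94,94,94,94,94,94,94,94],"offset":[[6,8,3],[5,9,3],[4,10,3],[2,10,3],[1,11,3],[-1,11,3],[-2,10,3],[-4,10,3],[-5,9,3],[-7,8,3],[-8,7,3],[-9,6,3]],"twist":[-8.5,-8.5,-8.5,-8.5,-8.5,-8.5,-8.5,-8.5,-8.5,-8.5,-8.5,-8.5]}'; python3 pl.py .478 -.021 .17 199 12
```

```text
time_s: 4.8
tcp_pos: [0.411, 0.0645, 0.2107]
ee_rot: [1.972, 2.439, 0.003]
ft_force: [-0.7, 0.2, 0.2]
opening: 0.0936
at [0.411  0.0645 0.2107] theta 102.1 q6 -0.14 open 0.0936 F [-0.7  0.2  0.2] t 4.8 rows 12
offset [[-8.1, 4.0, 3.4], [-8.6, 2.8, 3.4], [-8.9, 1.5, 3.4], [-9.0, 0.3, 3.4], [-9.0, -1.0, 3.4], [-8.8, -2.3, 3.4], [-8.4, -3.5, 3.4], [-7.8, -4.6, 3.4], [-7.1, -5.7, 3.4], [-6.2, -6.6, 3.4], [-5.2, -7.4, 3.4], [-4.1, -8.1, 3.4]]
twist each -8.08
```

```bash
python3 -m pendant '{"hand":[94,94,94,94,94,94,94,94,94,94,94,94],"offset":[[-8,4,3],[-9,3,3],[-9,2,3],[-9,0,3],[-9,-1,3],[-9,-2,3],[-8,-4,3],[-8,-5,3],[-7,-6,3],[-6,-7,3],[-5,-7,3],[-4,-8,3]],"twist":[-8.1,-8.1,-8.1,-8.1,-8.1,-8.1,-8.1,-8.1,-8.1,-8.1,-8.1,-8.1]}'; python3 pl.py .478 -.021 .045 -161; python3 wm.py w3.png
```

```text
time_s: 6.0
tcp_pos: [0.4816, -0.0466, 0.1737]
ee_rot: [-0.604, 3.08, -0.009]
ft_force: [0.1, 0.8, -0.2]
opening: 0.0941
at [ 0.4816 -0.0466  0.1737] theta -157.8 q6 -2.13 open 0.0941 F [ 0.1  0.8 -0.2] t 6.0 rows 3
offset [[-2.1, 8.4, 42.9], [-2.0, 8.4, 42.9], [-1.8, 8.4, 42.9]]
twist each 1.06
[ 0.4816 -0.0466  0.1737] -157.80711966085863
conf 0.78 [122.  93.  83.  97.] c [ 0.4798 -0.1448] r 0.0316 zrim 0.0868 handle yaw 169.1 far 0.053 519
conf 0.59 [160. 227.  68.  87.] c [ 0.6014 -0.0763] r 0.0315 zrim 0.0867 handle yaw 161.4 far 0.055 413
conf 0.27 [245. 132.  68. 102.] c [ 0.4784 -0.0214] r 0.0313 zrim 0.0869 handle yaw -161.8 far 0.053 398
```

View pics/w3.png

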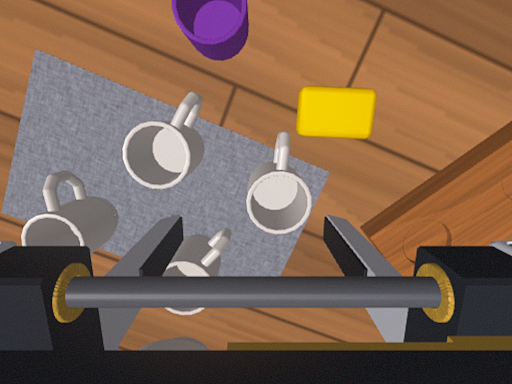

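```bash
python3 -m pendant '{"hand":[94,94],"offset":[[-6,25,20],[0,0,20]],"twist":[2,1]}'; python3 pl.py .4781 -.0212 .045 -161.5
```

```text
time_s: 6.3
tcp_pos: [0.4785, -0.0233, 0.1345]
ee_rot: [-0.492, 3.096, -0.01]
ft_force: [-0.0, -0.6, -0.4]
opening: 0.0943
at [ 0.4785 -0.0233  0.1345] theta -161.9 q6 -2.01 open 0.0943 F [-0.  -0.6 -0.4] t 6.3 rows 2
offset [[-0.1, 1.0, 44.8], [-0.1, 1.0, 44.8]]
twist each -0.22
```

```bash
python3 -m pendant '{"hand":[94,94,94,50,50,50,50,50],"offset":[[0,2,30],[0,0,30],[0,0,30],[0,0,0],[0,0,0],[0,0,0],[0,0,0],[0,0,0]],"twist":[0,0,0,0,0,0,0,0]}'; python3 pl.py .4781 -.0212 .045 -161.5
```

```text
time_s: 7.1
tcp_pos: [0.4782, -0.0253, 0.0457]
ee_rot: [-0.441, 3.1, -0.012]
ft_force: [-0.5, 0.1, -2.0]
opening: 0.0649
at [ 0.4782 -0.0253  0.0457] theta -163.8 q6 -1.98 open 0.0649 F [-0.5  0.1 -2. ] t 7.1 rows 1
offset [[-1.1, 3.9, 0.7]]
twist each -2.31
```

```bash
python3 -m pendant '{"hand":[50,50,50],"offset":[[0,0,-30],[0,0,-40],[0,0,-40]],"twist":[0,0,0]}'; python3 pl.py .4684 .1744 .12 -; python3 wm.py w4.png
```

```text
time_s: 7.4
tcp_pos: [0.4744, -0.0244, 0.1559]
ee_rot: [-0.44, 3.108, -0.009]
ft_force: [-0.5, 0.4, -2.5]
opening: 0.0647
at [ 0.4744 -0.0244  0.1559] theta -163.9 q6 -1.98 open 0.0647 F [-0.5  0.4 -2.5] t 7.4 rows 5
offset [[-9.9, 38.5, 7.2], [-9.9, 38.5, 7.2], [-9.9, 38.5, 7.2], [-9.9, 38.5, 7.2], [-9.9, 38.5, 7.2]]
twist each 0.00
[ 0.4744 -0.0244  0.1559] -163.87731152738223
conf 0.91 [164. 271.  34.  62.] c [ 0.6039 -0.0748] r 0.0283 zrim 0.0867 handle yaw 160.2 far 0.041 7
conf 0.85 [ 85. 100.  94. 106.] c [ 0.4797 -0.145 ] r 0.0316 zrim 0.0867 handle yaw 168.6 far 0.054 699
few [194.9, 128.4, 120.1, 187.6] 10543
```

View pics/w4.png

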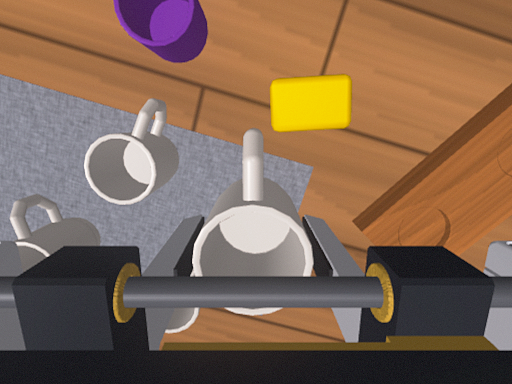

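```bash
cat > held.py <<'E'
from wm import *
def held(p,st,pr=True):
    best=None
    for d in spotter.cut_out('mug_a',p):
        P,_=cloud(p,d['mask'],st); 
        if len(P)<2500: continue
        if best is None or len(P)>len(best): best=P
    if best is None: print('no held'); return
    R=Rn.from_rotvec(st['ee_rot']).as_matrix(); T=(best-np.array(st['tcp_pos']))@R
    T=T[np.linalg.norm(T[:,:2],axis=1)<.085]
    zt=np.percentile(T[:,2],1); top=T[(T[:,2]<zt+.004)]
    hull=cv2.convexHull((top[:,:2]*1e4).astype(np.float32)).reshape(-1,2)/1e4
    c,r=kasa(hull)
    for _ in range(4):
        k=abs(np.linalg.norm(hull-c,axis=1)-r)<.0015
        if k.sum()>5: c,r=kasa(hull[k])
    H=T[(T[:,0]-c[0]>.042)&(T[:,2]>zt+.005)]; v=np.median(H[:,:2],0)-c
    phi=np.degrees(np.arctan2(v[1],v[0]))
    W=np.array(st['tcp_pos'])+R@np.r_[c,0]
    print('held: tool-frame rim centre mm',np.round(c*1000,1),'r %.1f'%(r*1000),'rim z %.1f'%(zt*1000),'handle tool-angle %.1f'%phi,'world yaw %.1f'%(th(st)-phi),'world c',np.round(W[:2],4),'underside z %.4f'%(st['tcp_pos'][2]-zt-.085))
if __name__=='__main__':
    p,st=wrist(sys.argv[1] if len(sys.argv)>1 else None); held(p,st)
E
python3 held.py
```

```text
held: tool-frame rim centre mm [-1.6 -0.2] r 31.6 rim z -44.0 handle tool-angle 0.2 world yaw -164.0 world c [ 0.4786 -0.0244] underside z 0.1187
```

```bash
python3 -m pendant '{"hand":[50,50,50,50,50],"offset":[[-9,39,6],[-10,39,7],[-10,39,7],[-10,39,7],[-10,38,7]],"twist":[0,0,0,0,0]}'; python3 pl.py .4669 .1740 .082 -164; python3 held.py w5.png
```

```text
time_s: 8.1
tcp_pos: [0.4657, 0.1775, 0.112]
ee_rot: [0.427, -3.109, 0.012]
ft_force: [0.4, -0.1, -2.1]
opening: 0.0646
at [0.4657 0.1775 0.112 ] theta -164.4 q6 -1.55 open 0.0646 F [ 0.4 -0.1 -2.1] t 8.1 rows 1
offset [[-0.2, -3.7, 30.0]]
twist each -0.36
held: tool-frame rim centre mm [9.  7.6] r 73.6 rim z 76.1 handle tool-angle -5.7 world yaw -158.6 world c [0.455  0.1824] underside z -0.0490
```

View pics/w5.png

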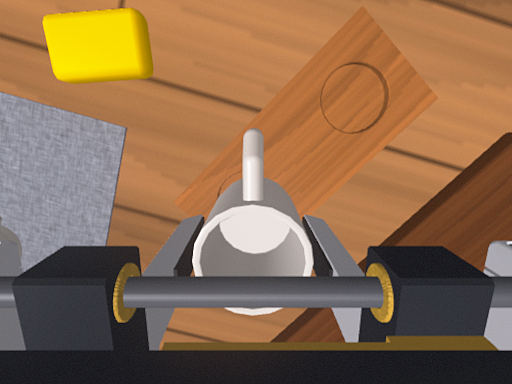

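```bash
python3 - <<'E'
s=open('held.py').read()
s=s.replace("        if best is None or len(P)>len(best): best=P","        R=Rn.from_rotvec(st['ee_rot']).as_matrix(); T=(P-np.array(st['tcp_pos']))@R; md=np.median(T,0)\n        if np.linalg.norm(md[:2])>.045 or abs(md[2])>.06: continue\n        if best is None or len(P)>len(best): best=P")
open('held.py','w').write(s)
E
python3 - <<'E'
from held import *; from wb import block
p,st=wrist('w5b.png'); held(p,st); block(p,st)
E
python3 pl.py .4669 .1740 .082 -
```

```text
no held
block 0.67 ((412.4866943359375, 205.69046020507812), (100.47132110595703, 230.40074157714844), 60.79475402832031) ztop 0.0342
well 0.64 [0.3529 0.2364 0.025 ] floor fit [0.3551 0.2382] r 0.0285 enc 0.3552 0.238 0.0291 3529 z 0.0242
well 0.19 [0.4773 0.1842 0.025 ] 39
at [0.4666 0.1753 0.1133] theta -164.4 q6 -1.55 open 0.0647 F [-0.4  0.3 -2.2] t 8.4 rows 1
offset [[0.1, -1.4, 31.3]]
twist each 0.00
```

```bash
python3 - <<'E'
s=open('held.py').read()
a=s.index('    best=None'); b=s.index("    zt=")
s=s[:a]+"""    P,rc=cloud(p,None,st); col=p['frame'][rc[:,0],rc[:,1]].astype(int)
    R=Rn.from_rotvec(st['ee_rot']).as_matrix(); T=(P-np.array(st['tcp_pos']))@R
    T=T[(np.linalg.norm(T[:,:2],axis=1)<.085)&(T[:,2]>-.06)&(T[:,2]<.045)&(abs(T[:,1])<.0315)&(col.min(1)>100)&(np.ptp(col,axis=1)<45)]
    if len(T)<1000: print('no held',len(T)); return
"""+s[b:]
s=s.replace("c,r=kasa(hull)","hull=hull[abs(hull[:,1])<.029]; c,r=kasa(hull)",1)
open('held.py','w').write(s)
E
python3 held.py; python3 -m pendant '{"hand":[50,50,50],"offset":[[0,-1,15],[0,-1,15],[0,0,0]],"twist":[0,0,0]}'; python3 pl.py .4669 .1740 .078 -
```

```text
held: tool-frame rim centre mm [-1.6  0. ] r 31.6 rim z -44.0 handle tool-angle -0.0 world yaw -164.3 world c [0.4681 0.1758] underside z 0.0723
time_s: 8.75
tcp_pos: [0.4682, 0.1701, 0.0834]
ee_rot: [0.419, -3.113, 0.011]
ft_force: [-0.4, -0.3, -2.6]
opening: 0.0647
at [0.4682 0.1701 0.0834] theta -164.7 q6 -1.56 open 0.0647 F [-0.4 -0.3 -2.6] t 8.8 rows 1
offset [[0.2, 4.1, 5.4]]
twist each 0.00
```

```bash
python3 -m pendant '{"hand":[50,50],"offset":[[0,4,3],[0,0,0]],"twist":[0,0]}'; python3 pl.py .4669 .1740 .078 -
```

```text
time_s: 8.95
tcp_pos: [0.4676, 0.1732, 0.0811]
ee_rot: [-0.415, 3.113, -0.011]
ft_force: [0.2, -0.2, -2.1]
opening: 0.065
at [0.4676 0.1732 0.0811] theta -164.8 q6 -1.55 open 0.0650 F [ 0.2 -0.2 -2.1] t 8.9 rows 1
offset [[0.4, 1.0, 3.1]]
twist each 0.00
```

```bash
python3 -m pendant '{"hand":[50,50,50],"offset":[[0.4,1,3],[0,0,3],[0,0,3]],"twist":[0,0,0]}'; python3 pl.py .4669 .1740 .066 -
```

```text
time_s: 9.25
tcp_pos: [0.4681, 0.1747, 0.0753]
ee_rot: [-0.415, 3.109, -0.009]
ft_force: [-15.2, -4.0, 43.7]
opening: 0.0647
at [0.4681 0.1747 0.0753] theta -164.8 q6 -1.54 open 0.0647 F [-15.2  -4.   43.7] t 9.2 rows 1
offset [[1.4, -0.4, 9.3]]
twist each 0.00
```

```bash
python3 -m pendant '{"hand":[50,50,50],"offset":[[0,0,-4],[1.5,-0.5,0],[0,0,2]],"twist":[0,0,0]}'; python3 pl.py .4669 .1740 .066 -; python3 -m pendant '{"hand":[50,50,50],"offset":[[0,0,2],[0,0,2],[0,0,2]],"twist":[0,0,0]}';python3 held.py
```

```text
time_s: 9.55
tcp_pos: [0.4672, 0.1742, 0.0784]
ee_rot: [-0.415, 3.107, -0.008]
ft_force: [-0.3, 0.3, -2.1]
opening: 0.0645
at [0.4672 0.1742 0.0784] theta -164.8 q6 -1.55 open 0.0645 F [-0.3  0.3 -2.1] t 9.6 rows 1
offset [[0.3, -0.1, 12.4]]
twist each 0.00
time_s: 9.85
tcp_pos: [0.468, 0.1743, 0.0752]
ee_rot: [-0.415, 3.105, -0.008]
ft_force: [-15.4, -5.1, 37.9]
opening: 0.0643
held: tool-frame rim centre mm [-1.2  0. ] r 31.7 rim z -45.0 handle tool-angle 0.5 world yaw -165.2 world c [0.4692 0.1747] underside z 0.0351
```

```bash
python3 -m pendant '{"hand":[50,50,50,50,50,50],"offset":[[0,0,-1],[2.5,0,1],[0,2,1],[0,-2,0],[0,-2,0],[-2,1,0.5]],"twist":[0,0,0,0,0,0]}';python3 held.py; python3 - <<'E'
from h import *
p=eyes.get_image('side'); f=p['frame'][190:290,190:310]
cv2.imwrite('pics/s6.png',cv2.cvtColor(cv2.resize(f,None,fx=5,fy=5,interpolation=cv2.INTER_CUBIC),cv2.COLOR_RGB2BGR))
E
```

```text
time_s: 10.5
tcp_pos: [0.4686, 0.1724, 0.0753]
ee_rot: [-0.415, 3.102, -0.01]
ft_force: [-12.0, -8.7, 20.0]
opening: 0.0645
held: tool-frame rim centre mm [-1.2  0.1] r 31.7 rim z -45.1 handle tool-angle 0.4 world yaw -165.1 world c [0.4697 0.1728] underside z 0.0353
```

View pics/s6.png

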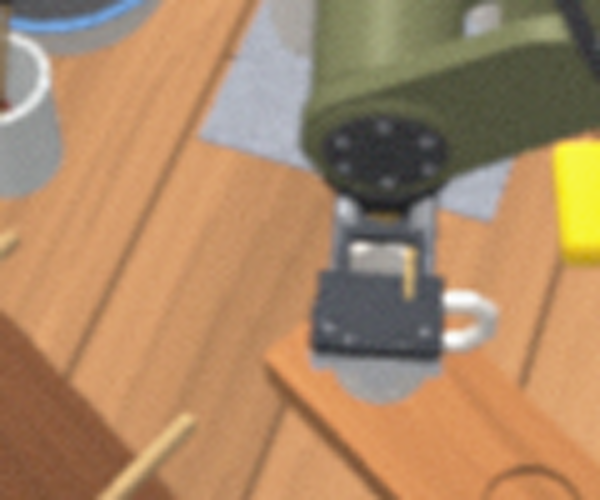

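The mug stays at block-top height (underside at 0.035) even after I searched around the well, so its foot is the wide kind. I'll hang it on peg 1.

```bash
python3 -m pendant '{"hand":[50,50,50,50,50,50,50],"offset":[[0,0,-25],[0,0,-25],[0,0,-25],[0,0,-25],[0,0,-10],[0,0,0],[0,0,0]],"twist":[0,0,8.5,8.5,8.5,8.5,8.5]}'; python3 held.py w7.png; python3 pl.py .4211 .3371 .18 152.5
```

```text
time_s: 11.3
tcp_pos: [0.4649, 0.1713, 0.1842]
ee_rot: [0.756, 3.043, -0.013]
ft_force: [-0.5, 0.0, -1.4]
opening: 0.0646
held: tool-frame rim centre mm [-1.1 -0.5] r 31.7 rim z -44.8 handle tool-angle 0.2 world yaw 151.9 world c [0.4656 0.1704] underside z 0.1440
at [0.4649 0.1713 0.1841] theta 151.5 q6 -0.79 open 0.0646 F [-0.4 -0.9 -2.1] t 11.3 rows 4
offset [[29.4, 31.2, 1.0], [29.3, 31.3, 1.0], [29.1, 31.5, 1.0], [29.0, 31.6, 1.0]]
twist each -0.24
```

```bash
python3 -m pendant '{"hand":[50,50,50,50,50],"offset":[[29,31,1],[29,31,1],[29,31,1],[29,31,1],[0,0,0]],"twist":[-0.5,-0.5,0,0,0]}'; python3 held.py w8.png; python3 pl.py .4211 .3371 .173 152.5
```

```text
time_s: 11.85
tcp_pos: [0.4177, 0.3386, 0.1742]
ee_rot: [0.729, 3.054, -0.021]
ft_force: [0.1, 0.4, -1.5]
opening: 0.0643
held: tool-frame rim centre mm [-1.1 -0.6] r 31.7 rim z -44.7 handle tool-angle 0.4 world yaw 152.8 world c [0.4184 0.3376] underside z 0.1339
at [0.4183 0.3369 0.1741] theta 153.1 q6 -0.48 open 0.0643 F [ 0.2  0.2 -2.6] t 11.9 rows 1
offset [[-2.4, 1.5, 1.1]]
twist each 0.61
```

View pics/w8.png

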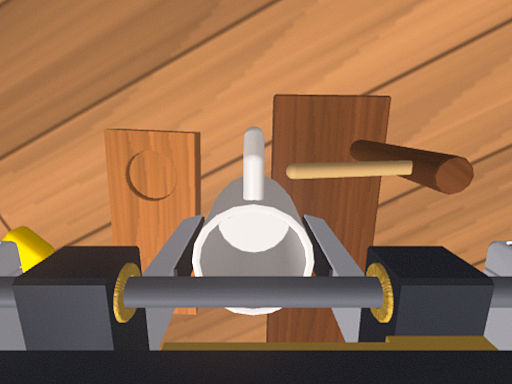

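The held mug is at about (253,255) with its handle at (253,160), and the peg runs from (290,172) to (410,167) in front of the opening. I'll measure the peg in the tool frame.

```bash
cat > peg.py <<'E'
from held import *
p,st=wrist(); held(p,st)
P,rc=cloud(p,None,st); col=p['frame'][rc[:,0],rc[:,1]].astype(int)
R=Rn.from_rotvec(st['ee_rot']).as_matrix(); T=(P-np.array(st['tcp_pos']))@R
k=(P[:,2]>.145)&(P[:,2]<.20)&(np.ptp(col,axis=1)>60)&(col[:,0]>150)&(T[:,0]>.0)&(T[:,0]<.09)&(T[:,1]>0)
T=T[k]; print(len(T))
for a in np.arange(.01,.16,.01):
    s=T[(T[:,1]>=a)&(T[:,1]<a+.01)]
    if len(s)>5: print('y %.0f: x %.1f..%.1f top z(tool) %.1f n %d'%(a*1000,s[:,0].min()*1000,s[:,0].max()*1000,np.percentile(s[:,2],5)*1000,len(s)))
print('tcp',np.round(st['tcp_pos'],4),'theta',th(st))
E
python3 peg.py
```

```text
held: tool-frame rim centre mm [-1.1 -0.4] r 31.8 rim z -44.7 handle tool-angle 0.2 world yaw 152.9 world c [0.4191 0.336 ] underside z 0.1338
1504
y 20: x 36.7..44.7 top z(tool) -6.3 n 167
y 30: x 36.3..44.3 top z(tool) -4.9 n 188
y 40: x 36.2..44.2 top z(tool) -2.4 n 179
y 50: x 36.0..44.0 top z(tool) 0.1 n 171
y 60: x 35.7..44.1 top z(tool) 2.4 n 164
y 70: x 35.7..43.8 top z(tool) 5.0 n 165
y 80: x 36.1..43.8 top z(tool) 7.4 n 145
y 90: x 35.5..43.8 top z(tool) 10.1 n 154
y 100: x 35.4..43.7 top z(tool) 12.8 n 139
y 110: x 28.7..41.6 top z(tool) -9.3 n 20
y 120: x 28.1..32.2 top z(tool) -11.6 n 10
tcp [0.4183 0.3369 0.1741] theta 153.11034030968057
```

```bash
python3 -m pendant '{"hand":[50,50,50],"offset":[[-3.5,0,4],[0,0,3],[0,8,0]],"twist":[0.5,0,0]}'; python3 peg.py
```

```text
time_s: 12.25
tcp_pos: [0.427, 0.3381, 0.1662]
ee_rot: [0.749, 3.049, -0.024]
ft_force: [1.3, 0.2, -1.9]
opening: 0.0643
held: tool-frame rim centre mm [-1.2 -0.5] r 31.8 rim z -44.8 handle tool-angle 0.3 world yaw 152.1 world c [0.4279 0.337 ] underside z 0.1259
1714
y 10: x 44.2..52.1 top z(tool) -14.3 n 90
y 20: x 43.7..52.1 top z(tool) -14.1 n 222
y 30: x 43.8..52.0 top z(tool) -11.6 n 216
y 40: x 43.9..51.7 top z(tool) -9.2 n 201
y 50: x 43.7..52.0 top z(tool) -6.7 n 186
y 60: x 43.7..51.8 top z(tool) -4.0 n 187
y 70: x 44.1..52.0 top z(tool) -1.7 n 173
y 80: x 43.5..51.9 top z(tool) 0.9 n 182
y 90: x 44.0..51.7 top z(tool) 3.5 n 157
y 100: x 38.1..52.1 top z(tool) -2.2 n 83
y 110: x 36.5..39.0 top z(tool) -19.9 n 12
tcp [0.427  0.3381 0.1662] theta 152.40317651979908
```

```bash
python3 -m pendant '{"hand":[50,50],"offset":[[4,0,0],[0,0,0]],"twist":[0,0]}'; python3 peg.py | egrep 'held|y [1-9]0|tcp'
```

```text
time_s: 12.5
tcp_pos: [0.4245, 0.341, 0.1663]
ee_rot: [0.75, 3.048, -0.023]
ft_force: [0.9, 0.1, -1.7]
opening: 0.0647
held: tool-frame rim centre mm [-1.1 -0.6] r 31.7 rim z -44.7 handle tool-angle 0.4 world yaw 152.0 world c [0.4252 0.34  ] underside z 0.1260
y 10: x 40.7..48.2 top z(tool) -14.0 n 120
y 20: x 40.2..48.0 top z(tool) -13.4 n 211
y 30: x 40.0..48.4 top z(tool) -11.0 n 208
y 40: x 40.1..48.0 top z(tool) -8.6 n 195
y 50: x 40.1..48.4 top z(tool) -6.1 n 185
y 60: x 39.9..48.5 top z(tool) -3.6 n 178
y 70: x 40.2..48.3 top z(tool) -1.0 n 180
y 80: x 40.2..48.5 top z(tool) 1.7 n 170
y 90: x 40.1..48.4 top z(tool) 4.4 n 156
y 100: x 34.1..48.6 top z(tool) -13.4 n 68
tcp [0.4245 0.341  0.1663] theta 152.36791089653036
```

```bash
python3 -m pendant '{"hand":[50,50,50,50,50],"offset":[[0,10,1],[0,10,2],[0,10,2],[0,10,2],[0,10,2]],"twist":[0,0,0,0,0]}'; python3 peg.py | egrep 'held|y [1-9]0|tcp'
```

```text
time_s: 13.05
tcp_pos: [0.4497, 0.3887, 0.1565]
ee_rot: [0.75, 3.047, -0.021]
ft_force: [-0.7, 0.5, -2.0]
opening: 0.0647
held: tool-frame rim centre mm [-1.1 -0.4] r 31.7 rim z -44.7 handle tool-angle 0.2 world yaw 152.2 world c [0.4504 0.3878] underside z 0.1162
y 10: x 40.5..48.5 top z(tool) -11.5 n 207
y 20: x 40.5..48.5 top z(tool) -9.1 n 199
y 30: x 40.4..48.4 top z(tool) -6.7 n 197
y 40: x 40.6..48.6 top z(tool) -3.9 n 162
y 50: x 33.8..36.1 top z(tool) -26.8 n 19
tcp [0.4497 0.3887 0.1565] theta 152.36668025117123
```

```bash
python3 -m pendant '{"hand":[50,50,50,50,50],"offset":[[0,4,4],[0,0,4],[0,0,2],[0,0,2],[0,0,0]],"twist":[0,0,0,0,0]}'; python3 peg.py | egrep 'held|y [1-9]0|tcp'
```

```text
time_s: 13.6
tcp_pos: [0.4519, 0.3934, 0.1425]
ee_rot: [0.749, 3.048, -0.022]
ft_force: [0.4, 1.3, 0.4]
opening: 0.0645
held: tool-frame rim centre mm [-1.1 -0.6] r 31.7 rim z -44.8 handle tool-angle 0.4 world yaw 152.0 world c [0.4526 0.3923] underside z 0.1023
y 10: x 40.1..48.3 top z(tool) -24.2 n 250
y 20: x 39.9..48.1 top z(tool) -21.5 n 228
y 30: x 40.1..48.4 top z(tool) -19.0 n 221
y 40: x 34.1..48.0 top z(tool) -38.9 n 95
y 50: x 33.2..34.9 top z(tool) -42.8 n 9
tcp [0.4519 0.3934 0.1425] theta 152.39821712022075
```

```bash
python3 -m pendant '{"hand":[94,94,94,94,94],"offset":[[0,0,0],[0,0,0],[0,0,0],[0,0,0],[0,0,0]],"twist":[0,0,0,0,0]}'; python3 -m pendant '{"hand":[94,94,94,94],"offset":[[0,0,-20],[0,0,-40],[0,0,-40],[0,0,-30]],"twist":[0,0,0,0]}'; python3 - <<'E'
from h import *
p=eyes.get_image('side'); save(p,'s9.png')
E
```

```text
time_s: 14.15
tcp_pos: [0.4523, 0.3933, 0.1436]
ee_rot: [0.749, 3.047, -0.02]
ft_force: [1.0, 0.0, 0.2]
opening: 0.0939
time_s: 14.55
tcp_pos: [0.4509, 0.3939, 0.273]
ee_rot: [-0.749, -3.049, 0.032]
ft_force: [0.0, 0.1, -0.1]
opening: 0.0935
```

View pics/s9.png

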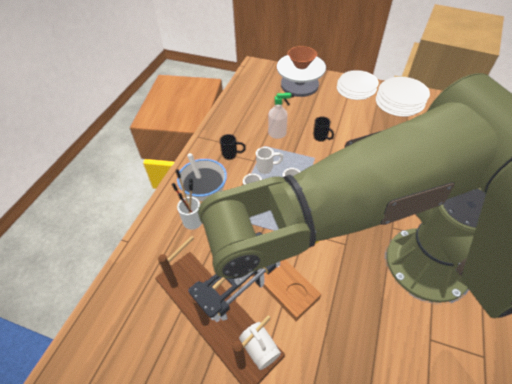

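The first mug hangs on peg 1 (side view about (262,345)). Next is mug D.

```bash
python3 pl.py .4797 -.1449 .18 169 12
```

```text
at [0.4517 0.3946 0.2781] theta 152.4 q6 -0.43 open 0.0937 F [-0.6  0.5  4.4] t 14.6 rows 12
offset [[-22.9, -38.8, 8.2], [-22.0, -39.3, 8.2], [-21.0, -39.8, 8.2], [-20.0, -40.3, 8.2], [-19.1, -40.8, 8.2], [-18.1, -41.2, 8.2], [-17.1, -41.7, 8.2], [-16.1, -42.1, 8.2], [-15.0, -42.4, 8.2], [-14.0, -42.8, 8.2], [-13.0, -43.1, 8.2], [-11.9, -43.4, 8.2]]
twist each -1.38
```

```bash
python3 -m pendant '{"hand":[94,94,94,94,94,94,94,94,94,94,94,94],"offset":[[-23,-39,8],[-22,-39,8],[-21,-40,8],[-20,-40,8],[-19,-41,8],[-18,-41,8],[-17,-42,8],[-16,-42,8],[-15,-42,8],[-14,-43,8],[-13,-43,8],[-12,-40,8]],"twist":[-1.4,-1.4,-1.4,-1.4,-1.4,-1.4,-1.4,-1.4,-1.4,-1.4,-1.4,-1.4]}'; python3 wm.py w10.png;python3 pl.py .4797 -.1449 .14 169
```

```text
time_s: 15.8
tcp_pos: [0.4843, -0.158, 0.1876]
ee_rot: [0.265, 3.122, -0.019]
ft_force: [0.7, -0.1, -0.3]
opening: 0.0937
[ 0.4843 -0.158   0.1876] 170.29430958351162
conf 0.87 [235. 116.  62. 101.] c [ 0.4792 -0.1455] r 0.0311 zrim 0.0869 handle yaw 170.8 far 0.054 277
conf 0.69 [186. 240.  64.  87.] c [ 0.6032 -0.2155] r 0.0316 zrim 0.0867 handle yaw -157.0 far 0.055 451
at [ 0.484  -0.1597  0.1865] theta 170.1 q6 -1.78 open 0.0942 F [0.8 0.2 0. ] t 15.9 rows 2
offset [[3.4, 6.9, 23.3], [3.5, 6.9, 23.3]]
twist each 0.53
```

View pics/w10.png

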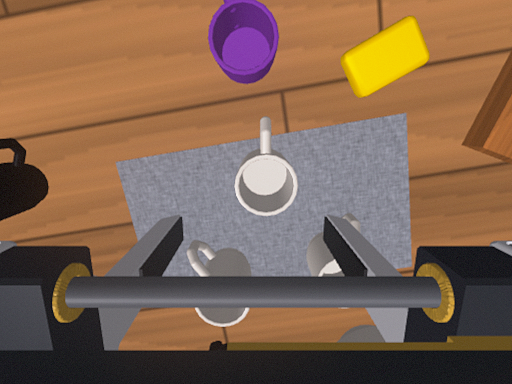

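```bash
python3 -m pendant '{"hand":[94,94,94,94],"offset":[[6,10,20],[0,3,20],[0,0,0],[0,0,0]],"twist":[0,0,0,0]}'; python3 pl.py .4794 -.1452 .045 170
```

```text
time_s: 16.3
tcp_pos: [0.4805, -0.1458, 0.1459]
ee_rot: [0.276, 3.122, -0.018]
ft_force: [-0.2, -0.7, -0.4]
opening: 0.0938
at [ 0.4805 -0.1458  0.1459] theta 169.9 q6 -1.75 open 0.0938 F [-0.2 -0.7 -0.4] t 16.3 rows 3
offset [[0.4, 0.1, 33.6], [0.4, 0.1, 33.6], [0.4, 0.1, 33.6]]
twist each -0.04
```

```bash
python3 -m pendant '{"hand":[94,94,94,50,50,50,50,50,50,50],"offset":[[1,0,34],[0,0,34],[0,0,32],[0,0,0],[0,0,0],[0,0,0],[0,0,0],[0,0,0],[0,0,-35],[0,0,-45]],"twist":[0,0,0,0,0,0,0,0,0,0]}'; python3 held.py; python3 pl.py .3549 .2379 .13 170
```

```text
time_s: 17.3
tcp_pos: [0.4823, -0.1451, 0.1328]
ee_rot: [0.273, 3.115, -0.021]
ft_force: [0.3, 0.8, -1.3]
opening: 0.0647
held: tool-frame rim centre mm [ 6.2 -0.5] r 31.6 rim z -35.4 handle tool-angle -0.6 world yaw 170.5 world c [ 0.4761 -0.1445] underside z 0.0831
at [ 0.485  -0.146   0.1406] theta 170.0 q6 -1.75 open 0.0645 F [ 2.6 -0.7  6.7] t 17.4 rows 9
offset [[21.6, 39.5, 1.2], [21.6, 39.5, 1.2], [21.6, 39.5, 1.2], [21.6, 39.5, 1.2], [21.6, 39.5, 1.2], [21.6, 39.5, 1.2], [21.6, 39.5, 1.2], [21.6, 39.5, 1.2], [21.6, 39.5, 1.2]]
twist each 0.00
```

```bash
python3 held.py; python3 pl.py .4684 .1744 .13 170
```

```text
held: tool-frame rim centre mm [ 6.1 -0.5] r 31.6 rim z -35.4 handle tool-angle -0.5 world yaw 170.5 world c [ 0.4789 -0.1455] underside z 0.0910
at [ 0.4852 -0.1462  0.138 ] theta 170.0 q6 -1.75 open 0.0648 F [-0.4  0.4 -3. ] t 17.4 rows 7
offset [[10.3, 44.7, 1.1], [10.3, 44.7, 1.1], [10.3, 44.7, 1.1], [10.3, 44.7, 1.1], [10.3, 44.7, 1.1], [10.3, 44.7, 1.1], [10.3, 44.7, 1.1]]
twist each 0.00
```

```bash
python3 -m pendant '{"hand":[50,50,50,50,50,50,50,50,50],"offset":[[10,45,1],[10,45,1],[10,45,1],[10,45,1],[10,45,1],[10,45,1],[5,44,1],[0,0,0],[0,0,0]],"twist":[0,0,0,0,0,0,0,0,0]}'; python3 - <<'E'
from held import *; from wb import block
p,st=wrist('w11.png'); held(p,st); block(p,st)
E
python3 pl.py .4745 .1738 .09 170
```

```text
time_s: 18.3
tcp_pos: [0.475, 0.1852, 0.1243]
ee_rot: [0.276, 3.099, -0.027]
ft_force: [-0.0, -0.2, -2.3]
opening: 0.0644
held: tool-frame rim centre mm [ 6.1 -0.3] r 31.6 rim z -35.4 handle tool-angle -0.7 world yaw 170.5 world c [0.469 0.186] underside z 0.0747
block 0.95 ((412.040283203125, 205.43304443359375), (100.51294708251953, 229.58004760742188), 60.83942413330078) ztop 0.0341
well 0.66 [0.3518 0.2396 0.025 ] floor fit [0.3551 0.2374] r 0.0288 enc 0.3552 0.2373 0.0291 3776 z 0.0242
at [0.4755 0.1838 0.1247] theta 169.7 q6 -1.06 open 0.0645 F [-0.2  0.6 -1.6] t 18.4 rows 1
offset [[-0.8, -10.0, 34.7]]
twist each -0.32
```

```bash
cat > tilt.py <<'E'
from h import *
st=robot.get_state(); R=Rn.from_rotvec(st['ee_rot']).as_matrix(); print('tool z world',np.round(R[:,2],4),'tilt deg',np.round(np.degrees(np.arccos(-R[2,2])),2))
E
python3 tilt.py
python3 -m pendant '{"hand":[50,50,50,50],"offset":[[-1,-10,10],[0,0,10],[0,0,10],[0,0,0]],"twist":[0,0,0,0]}'; python3 held.py;python3 tilt.py; python3 pl.py .4745 .1738 .088 170
```

```text
tool z world [ 0.0295 -0.02   -0.9994] tilt deg 2.04
time_s: 18.85
tcp_pos: [0.4757, 0.169, 0.092]
ee_rot: [0.288, 3.097, -0.028]
ft_force: [-0.3, -0.3, -1.9]
opening: 0.0646
held: tool-frame rim centre mm [ 6.1 -0.5] r 31.6 rim z -35.4 handle tool-angle -0.6 world yaw 170.0 world c [0.4696 0.1697] underside z 0.0423
tool z world [ 0.0297 -0.0203 -0.9994] tilt deg 2.06
at [0.476  0.1692 0.0927] theta 169.4 q6 -1.09 open 0.0645 F [-0.4 -0.2 -1.6] t 18.9 rows 1
offset [[2.3, 4.3, 4.7]]
twist each -0.59
```

```bash
sed -i "s/^    W=np.array.*/    W=np.array(st['tcp_pos'])+R@np.r_[c,zt+.085]; n=np.linalg.svd(top-top.mean(0),full_matrices=False)[2][2]; print('foot c',np.round(W,4),'rim normal world',np.round(R@n*np.sign((R@n)[2]),3),'tilt %.1f'%np.degrees(np.arccos(-R[2,2])))/; s/,'world c',np.round(W\[:2\],4),'underside z %.4f'%(st\['tcp_pos'\]\[2\]-zt-.085)//" held.py; python3 held.py
```

```text
foot c [0.4712 0.1689 0.0428] rim normal world [-0.015  0.003  1.   ] tilt 2.1
held: tool-frame rim centre mm [ 6.3 -0.5] r 31.5 rim z -35.3 handle tool-angle -0.6 world yaw 170.0
```

```bash
sed -i "s/^    W=np.array(st\['tcp_pos'\])+R@np.r_\[c,zt+.085\]; \(n=[^;]*\);/    \1; n=R@n; n=n*np.sign(n[2]); W=np.array(st['tcp_pos'])+R@np.r_[c,zt]-.085*n; n=R.T@n;/" held.py; python3 -m pendant '{"hand":[50,50],"offset":[[2.3,3.7,0],[0,0,0]],"twist":[0,0]}'; python3 held.py; python3 pl.py .4745 .1738 .088 -
```

```text
time_s: 19.15
tcp_pos: [0.4749, 0.1741, 0.0937]
ee_rot: [0.287, 3.095, -0.026]
ft_force: [-0.3, -0.7, -2.5]
opening: 0.0645
foot c [0.4689 0.1754 0.0438] rim normal world [-0.015 -0.     1.   ] tilt 2.1
held: tool-frame rim centre mm [ 6.2 -0.5] r 31.5 rim z -35.3 handle tool-angle -0.5 world yaw 169.9
at [0.475  0.174  0.0938] theta 169.4 q6 -1.08 open 0.0644 F [ 0.8 -0.5 -2.3] t 19.2 rows 1
offset [[0.5, -0.3, 5.8]]
twist each 0.00
```

```bash
python3 -m pendant '{"hand":[50,50,50,50,50],"offset":[[0.3,-1,3],[0,0,3],[0,0,3],[0,0,3],[0,0,0]],"twist":[0,0,0,0,0]}'; python3 held.py; python3 pl.py .4745 .1738 .076 -
```

```text
time_s: 19.7
tcp_pos: [0.4774, 0.1733, 0.0852]
ee_rot: [0.285, 3.088, -0.023]
ft_force: [-0.4, 0.6, -1.7]
opening: 0.0644
foot c [0.4702 0.1746 0.0361] rim normal world [-0.008  0.004  1.   ] tilt 2.5
held: tool-frame rim centre mm [ 6.5 -0.3] r 31.5 rim z -36.2 handle tool-angle -0.8 world yaw 170.2
at [0.4774 0.1733 0.0851] theta 169.5 q6 -1.08 open 0.0646 F [-0.1  0.4 -2.6] t 19.8 rows 1
offset [[2.9, -0.1, 9.1]]
twist each 0.00
```

```bash
python3 -m pendant '{"hand":[50,50,50],"offset":[[2.5,0,-2],[0,0,0],[0,0,0]],"twist":[0,0,0]}'; python3 held.py;python3 pl.py .4745 .1738 .076 -; python3 -m pendant '{"hand":[50,50,50],"offset":[[0.3,0,3],[0.3,0,3],[0.3,0,3]],"twist":[0,0,0]}'; python3 held.py
```

```text
time_s: 20.05
tcp_pos: [0.4742, 0.1738, 0.0864]
ee_rot: [0.285, 3.089, -0.023]
ft_force: [0.9, -0.9, -1.8]
opening: 0.0646
foot c [0.4671 0.1749 0.0373] rim normal world [-0.006  0.004  1.   ] tilt 2.4
held: tool-frame rim centre mm [ 6.3 -0.3] r 31.6 rim z -36.2 handle tool-angle -0.7 world yaw 170.2
at [0.4742 0.1738 0.0863] theta 169.5 q6 -1.07 open 0.0643 F [-0.7  0.9 -2.7] t 20.1 rows 1
offset [[-0.3, 0.1, 10.3]]
twist each 0.00
time_s: 20.4
tcp_pos: [0.4774, 0.1732, 0.0836]
ee_rot: [0.283, 3.079, -0.022]
ft_force: [-11.8, -9.7, 37.7]
opening: 0.0642
foot c [0.4676 0.175  0.0363] rim normal world [ 0.01  -0.001  1.   ] tilt 2.9
held: tool-frame rim centre mm [ 7.1 -0.3] r 31.1 rim z -38.1 handle tool-angle -0.7 world yaw 170.2
```

```bash
python3 -m pendant '{"hand":[50,50,50,50,50,50,50],"offset":[[0,0,-2],[-1.5,-1,0.5],[-1,0,0],[0,-1.5,0],[1.5,0,0],[1.5,0,0],[0,1.5,0]],"twist":[0,0,0,0,0,0,0]}'; python3 held.py; python3 tilt.py
```

```text
time_s: 21.15
tcp_pos: [0.4764, 0.1717, 0.0843]
ee_rot: [0.284, 3.08, -0.023]
ft_force: [-0.4, -1.5, 0.4]
opening: 0.0643
foot c [0.4675 0.1735 0.0365] rim normal world [0.003 0.001 1.   ] tilt 2.9
held: tool-frame rim centre mm [ 7.1 -0.1] r 31.3 rim z -37.6 handle tool-angle -0.9 world yaw 170.4
tool z world [ 0.0472 -0.0192 -0.9987] tilt deg 2.92
```

```bash
python3 -m pendant '{"hand":[50,94,94,94,94],"offset":[[-0.7,1,-0.5],[0,0,0],[0,0,0],[0,0,0],[0,0,0]],"twist":[0,0,0,0,0]}'; python3 held.py; python3 pl.py .4684 .1744 .076 170
```

```text
time_s: 21.7
tcp_pos: [0.4777, 0.1734, 0.0852]
ee_rot: [0.283, 3.079, -0.022]
ft_force: [-0.2, 0.2, -0.6]
opening: 0.0923
foot c [0.4684 0.1749 0.036 ] rim normal world [-0.007  0.002  1.   ] tilt 3.0
held: tool-frame rim centre mm [ 8.2 -0.5] r 31.4 rim z -36.2 handle tool-angle -1.1 world yaw 170.6
at [0.4777 0.1734 0.0852] theta 169.5 q6 -1.07 open 0.0933 F [ 0.6 -0.3  0.2] t 21.8 rows 1
offset [[9.4, -0.7, 9.2]]
twist each -0.51
```

It was released within 0.5 mm of the well centre and still stands at block-top height, so mug D is wide too. I'll re-grip it lower and hang it on peg 2.

```bash
python3 -m pendant '{"hand":[94,94,94,50,50,50,50,50],"offset":[[8,0,4],[0,0,4],[0,0,0],[0,0,0],[0,0,0],[0,0,0],[0,0,0],[0,0,0]],"twist":[0,0,0,0,0,0,0,0]}'; python3 held.py; python3 pl.py .4684 .1744 .076 -
```

```text
time_s: 22.55
tcp_pos: [0.4695, 0.1748, 0.076]
ee_rot: [0.283, 3.079, -0.022]
ft_force: [-0.7, -0.4, -0.3]
opening: 0.0648
foot c [0.4689 0.1748 0.0361] rim normal world [-0.011  0.004  1.   ] tilt 2.9
held: tool-frame rim centre mm [-0.7 -0.3] r 31.6 rim z -45.1 handle tool-angle -0.7 world yaw 170.2
at [0.4695 0.1748 0.076 ] theta 169.5 q6 -1.06 open 0.0650 F [-0.1 -0.5  0.6] t 22.6 rows 1
offset [[1.0, -0.6, -0.0]]
twist each 0.00
```

```bash
python3 -m pendant '{"hand":[50,50,50,50],"offset":[[0,0,-25],[0,0,-35],[0,0,-40],[0,0,0]],"twist":[0,0,8,8.5]}'; python3 pl.py .5547 .2676 .176 152.5; python3 tilt.py
```

```text
time_s: 23.0
tcp_pos: [0.4635, 0.1763, 0.1779]
ee_rot: [0.732, 3.007, -0.014]
ft_force: [1.4, -0.4, -2.8]
opening: 0.0641
at [0.4635 0.1763 0.1779] theta 152.6 q6 -0.77 open 0.0641 F [ 1.4 -0.4 -2.8] t 23.0 rows 3
offset [[-13.0, 41.0, 0.6], [-13.0, 41.0, 0.6], [-12.9, 41.0, 0.6]]
twist each 0.04
tool z world [ 0.0434 -0.02   -0.9989] tilt deg 2.74
```

```bash
sed -i 's/peg.py//' peg.py; python3 -m pendant '{"hand":[50,50,50,50],"offset":[[-13,38,0],[-13,38,0],[-13,38,0],[0,0,0]],"twist":[0,0,0,0]}'; python3 peg.py; python3 pl.py .5547 .2676 .174 152.5
```

```text
time_s: 23.4
tcp_pos: [0.5528, 0.2614, 0.1801]
ee_rot: [0.743, 3.004, -0.014]
ft_force: [0.4, -0.1, -2.3]
opening: 0.0642
foot c [0.552  0.2619 0.1402] rim normal world [-0.01  -0.004  1.   ] tilt 2.7
held: tool-frame rim centre mm [-0.6 -0.6] r 31.5 rim z -45.1 handle tool-angle -0.7 world yaw 152.9
1495
y 20: x 41.1..49.1 top z(tool) -1.8 n 92
y 30: x 40.9..49.1 top z(tool) -1.6 n 187
y 40: x 41.1..49.4 top z(tool) 1.1 n 179
y 50: x 41.4..49.6 top z(tool) 3.7 n 173
y 60: x 41.5..49.9 top z(tool) 6.6 n 167
y 70: x 41.9..49.9 top z(tool) 9.2 n 158
y 80: x 41.7..50.2 top z(tool) 11.8 n 156
y 90: x 41.9..50.0 top z(tool) 14.7 n 145
y 100: x 42.4..50.4 top z(tool) 17.3 n 141
y 110: x 35.4..50.6 top z(tool) 0.1 n 78
y 120: x 34.2..36.1 top z(tool) -5.7 n 13
y 130: x 36.0..39.7 top z(tool) -5.1 n 6
tcp [0.5528 0.2614 0.1801] theta 152.19645981448812
at [0.5516 0.2602 0.1801] theta 152.2 q6 -0.68 open 0.0646 F [-0.  -0.1 -2.1] t 23.4 rows 1
offset [[0.7, 8.0, 6.1]]
twist each -0.31
```

```bash
python3 -m pendant '{"hand":[50,50,50],"offset":[[1,0,6],[0,0,5],[0,0,0]],"twist":[0,0,0]}'; python3 peg.py | egrep 'held|y [1-9]0|tcp'
```

```text
time_s: 23.75
tcp_pos: [0.5495, 0.2589, 0.1677]
ee_rot: [0.745, 3.006, -0.018]
ft_force: [-0.1, -0.2, -1.9]
opening: 0.0646
held: tool-frame rim centre mm [-0.7 -0.5] r 31.6 rim z -45.0 handle tool-angle -0.8 world yaw 152.9
y 20: x 41.3..46.0 top z(tool) -11.9 n 16
y 30: x 38.7..47.0 top z(tool) -14.2 n 226
y 40: x 39.0..47.2 top z(tool) -12.2 n 200
y 50: x 39.2..47.3 top z(tool) -9.7 n 199
y 60: x 39.2..47.6 top z(tool) -7.1 n 183
y 70: x 39.4..47.5 top z(tool) -4.6 n 178
y 80: x 39.4..47.8 top z(tool) -1.7 n 172
y 90: x 39.7..48.1 top z(tool) 0.8 n 168
y 100: x 39.5..48.2 top z(tool) 4.0 n 156
tcp [0.5495 0.2589 0.1677] theta 152.16211297366246
```

```bash
python3 -m pendant '{"hand":[50,50,50,50,50],"offset":[[0,14,0],[0,14,1],[0,13,2],[0,13,3],[0,12,3]],"twist":[0,0,0,0,0]}'; python3 peg.py | egrep 'held|y [1-9]0|tcp';python3 pl.py .5847 .3252 .15 -
```

```text
time_s: 24.3
tcp_pos: [0.5814, 0.3162, 0.1621]
ee_rot: [0.749, 3.001, -0.014]
ft_force: [0.3, -0.6, -1.9]
opening: 0.0646
held: tool-frame rim centre mm [-0.7 -0.7] r 31.6 rim z -45.0 handle tool-angle -0.7 world yaw 152.6
y 10: x 40.6..49.0 top z(tool) -8.5 n 208
y 20: x 40.9..49.0 top z(tool) -5.7 n 192
y 30: x 40.7..49.2 top z(tool) -2.9 n 193
y 40: x 41.3..49.5 top z(tool) -0.3 n 179
y 50: x 34.7..49.8 top z(tool) -16.0 n 49
y 60: x 33.3..35.8 top z(tool) -23.6 n 15
tcp [0.5814 0.3162 0.1621] theta 151.97112709737038
at [0.5816 0.3174 0.1615] theta 152.0 q6 -0.61 open 0.0642 F [ 1.3  1.6 -2.2] t 24.4 rows 1
offset [[0.9, 8.3, 11.5]]
twist each 0.00
```

```bash
python3 -m pendant '{"hand":[50,50,50,50,50],"offset":[[0.5,6,4],[0,0,4],[0,0,3],[0,0,2],[0,0,0]],"twist":[0,0,0,0,0]}'; python3 peg.py | egrep 'held|y [1-9]0|tcp';python3 pl.py .5847 .3252 .145 -
```

```text
time_s: 24.85
tcp_pos: [0.5841, 0.3214, 0.148]
ee_rot: [0.749, 3.002, -0.015]
ft_force: [-0.8, 0.6, -2.7]
opening: 0.0643
held: tool-frame rim centre mm [-0.7 -0.6] r 31.6 rim z -45.0 handle tool-angle -0.7 world yaw 152.7
y 10: x 40.1..48.4 top z(tool) -21.0 n 237
y 20: x 40.3..48.6 top z(tool) -18.4 n 226
y 30: x 40.5..48.8 top z(tool) -15.7 n 218
y 40: x 35.8..49.2 top z(tool) -13.2 n 133
y 50: x 32.7..35.7 top z(tool) -37.9 n 21
y 60: x 33.5..38.0 top z(tool) -37.8 n 11
tcp [0.5841 0.3214 0.148 ] theta 151.9660412553116
at [0.5842 0.3215 0.1482] theta 152.0 q6 -0.61 open 0.0644 F [-0.9 -0.6 -2.3] t 24.9 rows 1
offset [[1.3, 3.5, 3.2]]
twist each 0.00
```

Lower by about 3 mm more, then release.

```bash
python3 -m pendant '{"hand":[50,50,50,94,94,94,94,94,94,94,94],"offset":[[0,2,2],[0,0,2],[0,0,0],[0,0,0],[0,0,0],[0,0,0],[0,0,0],[0,0,-15],[0,0,-40],[0,0,-40],[0,0,-40]],"twist":[0,0,0,0,0,0,0,0,0,0,0]}'; python3 tilt.py; python3 - <<'E'
from h import *
p=eyes.get_image('side'); save(p,'s12.png')
E
python3 pl.py .601 -.0764 .2 161
```

```text
time_s: 26.0
tcp_pos: [0.5779, 0.3251, 0.2819]
ee_rot: [0.751, 3.006, -0.021]
ft_force: [1.0, 0.6, 0.5]
opening: 0.094
tool z world [ 0.0383 -0.0235 -0.999 ] tilt deg 2.58
at [0.5789 0.3259 0.2905] theta 151.9 q6 -0.61 open 0.0937 F [-0.7 -0.4  6.5] t 26.1 rows 9
offset [[-23.2, -38.3, 10.1], [-22.5, -38.7, 10.1], [-21.8, -39.1, 10.1], [-21.1, -39.5, 10.1], [-20.4, -39.8, 10.1], [-19.7, -40.2, 10.1], [-19.0, -40.5, 10.1], [-18.3, -40.8, 10.1], [-17.6, -41.2, 10.1]]
twist each -1.01
```

View pics/s12.png

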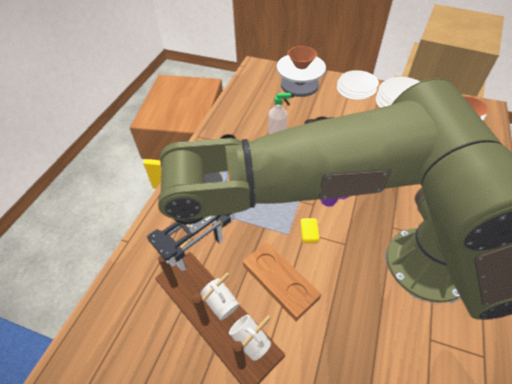

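```bash
python3 -m pendant '{"hand":[94,94,94,94,94,94,94,94,94],"offset":[[-23,-38,10],[-22,-39,10],[-22,-39,10],[-21,-39,10],[-20,-40,10],[-20,-40,10],[-19,-40,10],[-18,-40,10],[-18,-35,10]],"twist":[-1,-1,-1,-1,-1,-1,-1,-1,-1]}'; python3 wm.py w13.png;python3 pl.py .601 -.0764 .14 161
```

```text
time_s: 26.95
tcp_pos: [0.6106, -0.0785, 0.2212]
ee_rot: [0.487, 3.033, -0.004]
ft_force: [0.8, 0.4, 0.0]
opening: 0.0942
[ 0.6106 -0.0785  0.2212] 161.7519253760659
conf 0.59 [221. 106.  59.  92.] c [ 0.6017 -0.0771] r 0.0315 zrim 0.0869 handle yaw 159.5 far 0.054 254
conf 0.56 [ 99. 159.  78.  75.] c [ 0.6033 -0.215 ] r 0.0314 zrim 0.0868 handle yaw -156.1 far 0.053 455
at [ 0.6105 -0.0807  0.2198] theta 161.5 q6 -1.44 open 0.0935 F [-0.1  0.6 -1.2] t 27.1 rows 2
offset [[5.2, 0.5, 39.9], [5.2, 0.5, 39.9]]
twist each 0.26
```

View pics/w13.png

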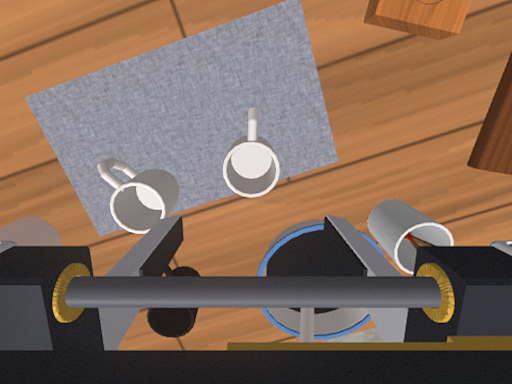

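```bash
python3 - <<'E'
s=open('pl.py').read()
a=s.index("        a=np.radians"); b=s.index("    print('offset'")
s=s[:a]+"""        Ri=Rn.from_rotvec(st['ee_rot']).as_matrix()@Rn.from_euler('z',-dth*i/n,degrees=True).as_matrix()
        rows.append([round(float(v),1) for v in Ri.T@(D/n)])
"""+s[b:]
open('pl.py','w').write(s)
E
python3 pl.py .6017 -.0771 .13 161
```

```text
at [ 0.6105 -0.0807  0.2198] theta 161.5 q6 -1.44 open 0.0935 F [-0.1  0.6 -1.2] t 27.1 rows 2
offset [[7.8, -0.0, 44.5], [7.8, -0.1, 44.5]]
twist each 0.26
```

```bash
python3 -m pendant '{"hand":[94,94,94,94],"offset":[[8,0,40],[8,0,40],[0,0,0],[0,0,0]],"twist":[0.5,0.5,0,0]}'; python3 wm.py w14.png | head -3;python3 pl.py .6017 -.0771 .045 161
```

```text
time_s: 27.45
tcp_pos: [0.6024, -0.0771, 0.1428]
ee_rot: [0.522, 3.022, -0.004]
ft_force: [-0.1, -0.9, 1.5]
opening: 0.0939
[ 0.6024 -0.0771  0.1428] 160.37281672519802
conf 0.81 [ 58. 188. 106.  89.] c [ 0.6022 -0.2145] r 0.0306 zrim 0.0867 handle yaw -156.3 far 0.054 743
conf 0.69 [214. 115.  75. 121.] c [ 0.6015 -0.0769] r 0.0315 zrim 0.0869 handle yaw 159.7 far 0.054 452
at [ 0.6025 -0.0772  0.1429] theta 160.4 q6 -1.42 open 0.0941 F [-0.6 -0.7  0. ] t 27.6 rows 3
offset [[2.7, -0.4, 32.5], [2.7, -0.4, 32.5], [2.7, -0.4, 32.5]]
twist each -0.21
```

```bash
python3 tilt.py; python3 -c "
from h import *
st=robot.get_state();q=st['qpos'];print(np.round(q,3),'pitch sum-pi',q[1]+q[2]+q[4]-np.pi)"
```

```text
tool z world [ 0.0742 -0.0152 -0.9971] tilt deg 4.34
[-1.870e-01  4.380e-01  1.485e+00 -1.000e-03  1.143e+00 -1.415e+00] pitch sum-pi -0.0757706196269492
```

```bash
python3 -m pendant '{"hand":[94,94,94,94,94],"offset":[[3,0,32],[3,0,33],[2,0,25],[0,0,0],[0,0,0]],"twist":[0,0,0,0,0]}'; python3 pl.py .6016 -.077 .045 160; python3 tilt.py
```

```text
time_s: 28.05
tcp_pos: [0.6083, -0.076, 0.0616]
ee_rot: [0.516, 3.006, -0.004]
ft_force: [-0.4, 0.2, 0.3]
opening: 0.094
at [ 0.6083 -0.076   0.0616] theta 160.5 q6 -1.41 open 0.0940 F [-0.4  0.2  0.3] t 28.1 rows 1
offset [[7.4, -3.4, 15.9]]
twist each 0.48
tool z world [ 0.09   -0.018  -0.9958] tilt deg 5.27
```

```bash
python3 -m pendant '{"hand":[94,94,94,94],"offset":[[3,-1,4],[3,-1,4],[2,-1,4],[0,0,4]],"twist":[0,0,0,0]}'; python3 pl.py .6016 -.077 .045 160; python3 tilt.py
```

```text
time_s: 28.45
tcp_pos: [0.6033, -0.0768, 0.0497]
ee_rot: [0.514, 2.998, -0.004]
ft_force: [-0.7, -0.2, 0.4]
opening: 0.0942
at [ 0.6033 -0.0768  0.0497] theta 160.5 q6 -1.42 open 0.0942 F [-0.7 -0.2  0.4] t 28.4 rows 1
offset [[2.0, -0.8, 4.5]]
twist each 0.49
tool z world [ 0.098  -0.0196 -0.995 ] tilt deg 5.73
```

```bash
python3 -m pendant '{"hand":[94,94,94,94],"offset":[[0,0,-5],[0,0,-5],[0,0,-5],[0,0,-5]],"twist":[0,0,0,0]}'; python3 tilt.py;  python3 -m pendant '{"hand":[94,94,94,94],"offset":[[5,0,0],[5,0,0],[5,0,0],[5,0,0]],"twist":[0,0,0,0]}'; python3 tilt.py; python3 -m pendant '{"hand":[94,94,94,94],"offset":[[-5,0,0],[-5,0,0],[-5,0,0],[-5,0,0]],"twist":[0,0,0,0]}'; python3 tilt.py
```

```text
time_s: 28.85
tcp_pos: [0.601, -0.0764, 0.0707]
ee_rot: [0.515, 2.999, -0.004]
ft_force: [0.6, -0.2, 0.4]
opening: 0.0942
tool z world [ 0.0971 -0.0193 -0.9951] tilt deg 5.68
time_s: 29.25
tcp_pos: [0.5812, -0.0694, 0.0696]
ee_rot: [0.514, 2.997, -0.004]
ft_force: [0.0, -0.8, -0.2]
opening: 0.0942
tool z world [ 0.0985 -0.0196 -0.9949] tilt deg 5.77
time_s: 29.65
tcp_pos: [0.6007, -0.0762, 0.0716]
ee_rot: [0.514, 2.998, -0.004]
ft_force: [0.3, 0.2, 0.0]
opening: 0.094
tool z world [ 0.0981 -0.0195 -0.995 ] tilt deg 5.74
```

```bash
python3 -m pendant '{"hand":[94,94],"offset":[[0,0,6],[0,0,6]],"twist":[0,0]}'; python3 tilt.py;  python3 -m pendant '{"hand":[94,94,94,94],"offset":[[0,0,-12],[0,0,-12],[0,0,-12],[0,0,-12]],"twist":[0,0,0,0]}'; python3 tilt.py
```

```text
time_s: 29.85
tcp_pos: [0.6031, -0.0769, 0.0594]
ee_rot: [0.514, 2.996, -0.004]
ft_force: [-0.2, 0.2, 0.5]
opening: 0.0939
tool z world [ 0.0994 -0.0198 -0.9948] tilt deg 5.82
time_s: 30.25
tcp_pos: [0.597, -0.0757, 0.1086]
ee_rot: [0.515, 3.0, -0.004]
ft_force: [-0.3, 0.8, -0.4]
opening: 0.0939
tool z world [ 0.0957 -0.0191 -0.9952] tilt deg 5.6
```

```bash
python3 pl.py .6016 -.077 .047 160
```

```text
at [ 0.597  -0.0757  0.1086] theta 160.5 q6 -1.42 open 0.0939 F [-0.3  0.8 -0.4] t 30.2 rows 2
offset [[0.6, -0.3, 30.9], [0.6, -0.3, 30.9]]
twist each 0.24
```

```bash
python3 -m pendant '{"hand":[94,94,94],"offset":[[0,0,30],[0,0,30],[0,0,0]],"twist":[0,0,0]}'; python3 tilt.py; python3 pl.py .6016 -.077 .047 160
```

```text
time_s: 30.55
tcp_pos: [0.6054, -0.0772, 0.055]
ee_rot: [0.513, 2.99, -0.004]
ft_force: [0.3, -0.2, -1.0]
opening: 0.0937
tool z world [ 0.1053 -0.0209 -0.9942] tilt deg 6.16
at [ 0.6054 -0.0772  0.055 ] theta 160.5 q6 -1.42 open 0.0937 F [ 0.3 -0.2 -1. ] t 30.6 rows 1
offset [[4.5, -1.2, 7.5]]
twist each 0.49
```

```bash
python3 -m pendant '{"hand":[94,94,50,50,50,50,50],"offset":[[4,-1,7],[0,0,0],[0,0,0],[0,0,0],[0,0,0],[0,0,0],[0,0,0]],"twist":[0,0,0,0,0,0,0]}'; python3 tilt.py; python3 pl.py .6016 -.077 .047 160; python3 held.py
```

```text
time_s: 31.25
tcp_pos: [0.6036, -0.0772, 0.0536]
ee_rot: [0.512, 2.984, -0.004]
ft_force: [-0.7, 0.3, -2.5]
opening: 0.0646
tool z world [ 0.1116 -0.022  -0.9935] tilt deg 6.53
at [ 0.6036 -0.0772  0.0536] theta 160.5 q6 -1.42 open 0.0646 F [-0.7  0.3 -2.5] t 31.2 rows 1
offset [[2.7, -0.6, 6.3]]
twist each 0.49
foot c [ 0.5898 -0.0739  0.004 ] rim normal world [-0.054  0.009  0.998] tilt 6.5
held: tool-frame rim centre mm [14.6 -1.7] r 34.0 rim z -37.2 handle tool-angle 0.9 world yaw 159.6
```

```bash
cat > held.py <<'E'
from wm import *
def held(p,st,pr=True):
    P,rc=cloud(p,None,st); col=p['frame'][rc[:,0],rc[:,1]].astype(int)
    R=Rn.from_rotvec(st['ee_rot']).as_matrix(); tcp=np.array(st['tcp_pos']); T=(P-tcp)@R
    k=(np.linalg.norm(T[:,:2],axis=1)<.09)&(T[:,2]>-.065)&(T[:,2]<.05)&(abs(T[:,1])<.0315)&(col.min(1)>100)&(np.ptp(col,axis=1)<45)
    T=T[k]; P=P[k]
    if len(P)<1000: print('no held',len(P)); return
    # work in a frame with tool yaw but vertical z up
    t=np.radians(th(st)); X=np.array([np.cos(t),np.sin(t),0]); Y=np.array([np.sin(t),-np.cos(t),0])
    L=np.c_[(P-tcp)@X,(P-tcp)@Y,P[:,2]-tcp[2]]
    zt=np.percentile(L[:,2],99); top=L[L[:,2]>zt-.005]
    hull=cv2.convexHull((top[:,:2]*1e4).astype(np.float32)).reshape(-1,2)/1e4
    hull=hull[abs(hull[:,1])<.029]; c,r=kasa(hull)
    for _ in range(4):
        k=abs(np.linalg.norm(hull-c,axis=1)-r)<.0015
        if k.sum()>5: c,r=kasa(hull[k])
    rr=np.linalg.norm(top[:,:2]-c,axis=1); ring=top[(rr>.028)&(rr<.033)]
    A=np.c_[ring[:,:2]-c,np.ones(len(ring))]; ab=np.linalg.lstsq(A,ring[:,2],rcond=None)[0]
    n=np.array([-ab[0],-ab[1],1]); n/=np.linalg.norm(n); rimc=np.r_[c,ab[2]]
    foot=rimc-.085*n; loop=rimc-.036*n
    H=L[(L[:,0]-c[0]>.042)&(L[:,2]<zt-.005)]; v=np.median(H[:,:2],0)-c; phi=np.degrees(np.arctan2(v[1],v[0]))
    w=lambda a: np.round(tcp+a[0]*X+a[1]*Y+[0,0,a[2]],4)
    print('held rim c (yaw frame mm)',np.round(rimc*1000,1),'r %.1f'%(r*1000),'axis tilt x,y deg',np.round(np.degrees(n[:2]),1),'handle ang %.1f yaw %.1f'%(phi,th(st)-phi)); print('FOOT world',w(foot),'tcp',np.round(tcp,4),'theta %.1f'%th(st),'tooltilt %.1f'%np.degrees(np.arccos(-R[2,2])),'t %.1f'%st['time_s'])
if __name__=='__main__':
    p,st=wrist(sys.argv[1] if len(sys.argv)>1 else None); held(p,st)
E
python3 held.py w15.png; python3 -m pendant '{"hand":[50,50,50,50,50],"offset":[[0,0,-20],[0,0,-20],[0,0,-20],[0,0,-20],[0,0,0]],"twist":[0,0,0,0,0]}'; python3 held.py w16.png
```

```text
held rim c (yaw frame mm) [ 2.9 -0.7 33.4] r 31.3 axis tilt x,y deg [ 1.1 -0.3] handle ang 0.5 yaw 160.0
FOOT world [ 0.6024 -0.077   0.002 ] tcp [ 0.6036 -0.0772  0.0535] theta 160.5 tooltilt 6.5 t 31.3
time_s: 31.85
tcp_pos: [0.593, -0.0752, 0.1331]
ee_rot: [0.513, 2.99, -0.004]
ft_force: [-0.2, -0.3, -3.6]
opening: 0.0644
held rim c (yaw frame mm) [ 2.4 -0.7 33.5] r 31.6 axis tilt x,y deg [ 1.1 -0.2] handle ang 0.6 yaw 159.9
FOOT world [ 0.5921 -0.0753  0.0816] tcp [ 0.593  -0.0752  0.1331] theta 160.5 tooltilt 6.2 t 31.9
```

View pics/w16.png

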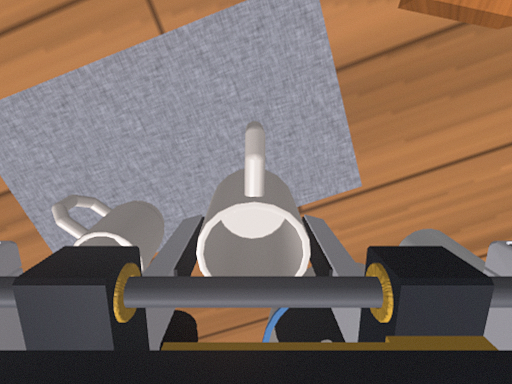

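```bash
python3 pl.py .4693 .1745 .13 - 8
```

```text
at [ 0.5924 -0.0751  0.1314] theta 160.5 q6 -1.42 open 0.0647 F [-0.3  0.3 -3.7] t 31.9 rows 8
offset [[24.8, 24.3, -2.1], [24.8, 24.3, -2.1], [24.8, 24.3, -2.1], [24.8, 24.3, -2.1], [24.8, 24.3, -2.1], [24.8, 24.3, -2.1], [24.8, 24.3, -2.1], [24.8, 24.3, -2.1]]
twist each 0.00
```

```bash
python3 -m pendant '{"hand":[50,50,50,50,50,50,50,50,50],"offset":[[25,24,-2],[25,24,-2],[25,24,-2],[25,24,-2],[25,24,-2],[25,24,-2],[25,24,-2],[23,22,-2],[0,0,0]],"twist":[0,0,0,0,0,0,0,0,0]}'; python3 - <<'E'
from held import *; from wb import block
p,st=wrist('w17.png'); held(p,st); block(p,st)
E
python3 pl.py .4693 .1745 .1 -
```

```text
time_s: 32.8
tcp_pos: [0.4586, 0.1774, 0.1157]
ee_rot: [0.52, 3.008, -0.012]
ft_force: [-0.7, -0.9, -3.2]
opening: 0.0642
held rim c (yaw frame mm) [ 2.2 -0.4 33.6] r 31.2 axis tilt x,y deg [0.2 0.2] handle ang 0.7 yaw 159.7
FOOT world [0.4566 0.1773 0.0643] tcp [0.4586 0.1774 0.1157] theta 160.4 tooltilt 5.1 t 32.8
block 0.72 ((402.34136962890625, 210.81629943847656), (100.34577178955078, 198.832275390625), 60.751487731933594) ztop 0.0342
well 0.85 [0.3541 0.2404 0.025 ] floor fit [0.3554 0.2372] r 0.0289 enc 0.3554 0.2373 0.0291 4236 z 0.0242
at [0.4603 0.1748 0.1162] theta 160.2 q6 -0.88 open 0.0641 F [-0.2 -1.  -2.5] t 33.0 rows 1
offset [[-7.0, 2.6, 17.0]]
twist each 0.00
```

```bash
python3 -m pendant '{"hand":[50,50,50,50],"offset":[[-8,2,8],[0,0,8],[0,0,0],[0,0,0]],"twist":[0,0,0,0]}'; python3 held.py; python3 pl.py .4705 .1744 .093 -
```

```text
time_s: 33.35
tcp_pos: [0.4718, 0.1707, 0.0982]
ee_rot: [0.53, 3.007, -0.014]
ft_force: [-0.6, -0.0, -1.8]
opening: 0.0643
held rim c (yaw frame mm) [ 2.1 -0.5 33.5] r 31.3 axis tilt x,y deg [-0.1  0.2] handle ang 0.8 yaw 159.2
FOOT world [0.4694 0.1707 0.0467] tcp [0.4718 0.1707 0.0982] theta 160.0 tooltilt 5.1 t 33.4
at [0.4717 0.1707 0.0982] theta 160.0 q6 -0.89 open 0.0641 F [ 0.1 -0.4 -2.8] t 33.4 rows 1
offset [[2.8, 3.0, 4.9]]
twist each 0.00
```

```bash
python3 -m pendant '{"hand":[50,50,50],"offset":[[2.3,3,3],[0,0,3],[0,0,0]],"twist":[0,0,0]}'; python3 held.py
```

```text
time_s: 33.7
tcp_pos: [0.4711, 0.1744, 0.0918]
ee_rot: [0.53, 3.006, -0.014]
ft_force: [0.2, -0.3, -2.7]
opening: 0.0644
held rim c (yaw frame mm) [ 1.9 -0.5 33.6] r 31.4 axis tilt x,y deg [0.1 0.3] handle ang 0.7 yaw 159.2
FOOT world [0.4691 0.1742 0.0404] tcp [0.4711 0.1744 0.0918] theta 160.0 tooltilt 5.1 t 33.7
```

```bash
python3 -m pendant '{"hand":[50,50,50,50],"offset":[[0.8,0,3],[0.3,0,3],[0.3,0,3],[0.3,0,2]],"twist":[0,0,0,0]}'; python3 held.py; python3 -c "
from h import *
print(robot.get_state()['ft_force'])"
```

```text
time_s: 34.15
tcp_pos: [0.4709, 0.1748, 0.0807]
ee_rot: [0.529, 3.004, -0.013]
ft_force: [1.2, -1.4, -1.5]
opening: 0.0643
held rim c (yaw frame mm) [ 2.  -0.4 33.6] r 31.4 axis tilt x,y deg [0.3 0.2] handle ang 0.7 yaw 159.3
FOOT world [0.4693 0.1747 0.0293] tcp [0.4709 0.1748 0.0807] theta 160.0 tooltilt 5.2 t 34.1
[ 0.45148714 -1.79036339 -2.53081158]
```

The foot is at z = 0.029, below the block top with no resistance, so this mug fits. I'll lower it fully and let go.

```bash
python3 -m pendant '{"hand":[50,50,50,94,94,94,94],"offset":[[0,0,2],[0,0,2],[0,0,0],[0,0,0],[0,0,0],[0,0,0],[0,0,0]],"twist":[0,0,0,0,0,0,0]}'; python3 held.py w18.png; python3 -m pendant '{"hand":[94,94,94,94],"offset":[[0,0,-20],[0,0,-30],[0,0,-40],[0,0,-30]],"twist":[0,0,0,0]}'; python3 tilt.py;python3 pl.py .6035 -.215 .2 190; python3 wm.py w19.png
```

```text
time_s: 34.9
tcp_pos: [0.4715, 0.175, 0.0766]
ee_rot: [0.529, 3.004, -0.012]
ft_force: [-0.3, -0.1, 0.2]
opening: 0.0921
held rim c (yaw frame mm) [ 3.9 -1.3 32.2] r 31.5 axis tilt x,y deg [ 0.8 -0. ] handle ang 0.9 yaw 159.0
FOOT world [0.4686 0.1748 0.0239] tcp [0.4715 0.175  0.0766] theta 160.0 tooltilt 5.3 t 34.9
time_s: 35.35
tcp_pos: [0.4589, 0.1772, 0.1963]
ee_rot: [0.531, 3.011, -0.017]
ft_force: [-0.0, -0.9, -0.5]
opening: 0.094
tool z world [ 0.0809 -0.0258 -0.9964] tilt deg 4.87
at [0.4589 0.1772 0.1963] theta 160.0 q6 -0.88 open 0.0940 F [-0.  -0.9 -0.5] t 35.4 rows 9
offset [[-29.9, -35.5, 2.0], [-27.8, -37.1, 2.0], [-25.6, -38.7, 2.0], [-23.3, -40.1, 2.0], [-20.9, -41.4, 2.0], [-18.5, -42.6, 2.0], [-16.0, -43.6, 2.0], [-13.4, -44.4, 2.0], [-10.8, -45.1, 2.0]]
twist each -3.33
[0.4589 0.1772 0.1963] 159.9889665795257
conf 0.89 [220. 122.  66. 107.] c [0.4477 0.1817] r 0.0454 zrim 0.0894 handle yaw -20.1 far 0.045 933
conf 0.73 [459.   0.  53. 128.] c [0.4219 0.4516] r 0.0623 zrim 0.0902 handle yaw -118.5 far 0.058 88
few [0.0, 184.4, 195.2, 143.6] 7181
```

View pics/w19.png

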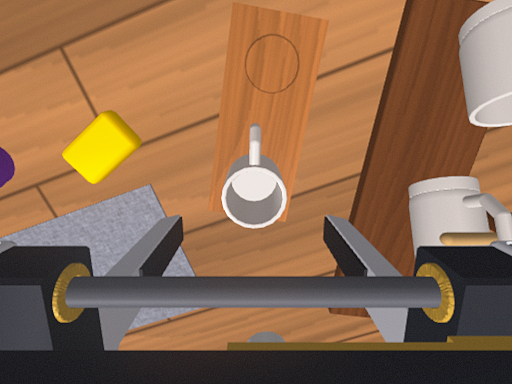

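Mug B stands in well_2 (foot z 0.024, about 0.5 mm from centre). Next is the last mug, A.

```bash
python3 -m pendant '{"hand":[94,94,94,94,94,94,94,94,94],"offset":[[-30,-35,1],[-28,-37,1],[-26,-39,1],[-23,-40,1],[-21,-41,1],[-18,-43,1],[-16,-43,1],[-13,-44,1],[-8,-40,1]],"twist":[-3.3,-3.3,-3.3,-3.3,-3.3,-3.3,-3.3,-3.3,-3.3]}'; python3 wm.py w20.png; python3 tilt.py; python3 pl.py .6035 -.215 .13 190
```

```text
time_s: 36.35
tcp_pos: [0.6058, -0.218, 0.2049]
ee_rot: [-0.301, 3.046, -0.045]
ft_force: [0.3, 1.0, 0.6]
opening: 0.0935
[ 0.6058 -0.218   0.2049] -168.63366199331588
conf 0.65 [233. 116.  54.  93.] c [ 0.6034 -0.2153] r 0.0314 zrim 0.0869 handle yaw -155.6 far 0.053 301
tool z world [ 0.0822 -0.0217 -0.9964] tilt deg 4.88
at [ 0.6056 -0.2201  0.2039] theta -168.9 q6 -2.18 open 0.0938 F [-0.1  0.3 -0.3] t 36.5 rows 43
offset [[0.2, 0.2, 1.7], [0.1, 0.2, 1.7], [0.1, 0.2, 1.7], [0.1, 0.2, 1.7], [0.0, 0.2, 1.7], [-0.0, 0.2, 1.7], [-0.0, 0.2, 1.7], [-0.1, 0.2, 1.7], [-0.1, 0.2, 1.7], [-0.1, 0.2, 1.7], [-0.2, 0.2, 1.7], [-0.2, 0.1, 1.7], [-0.2, 0.1, 1.7], [-0.2, 0.1, 1.7], [-0.2, 0.1, 1.7], [-0.2, 0.0, 1.7], [-0.2, -0.0, 1.7], [-0.2, -0.1, 1.7], [-0.2, -0.1, 1.7], [-0.2, -0.1, 1.7], [-0.2, -0.1, 1.7], [-0.2, -0.2, 1.7], [-0.1, -0.2, 1.7], [-0.1, -0.2, 1.7], [-0.1, -0.2, 1.7], [-0.0, -0.2, 1.7], [-0.0, -0.2, 1.7], [0.0, -0.2, 1.7], [0.1, -0.2, 1.7], [0.1, -0.2, 1.7], [0.1, -0.2, 1.7], [0.2, -0.2, 1.7], [0.2, -0.2, 1.7], [0.2, -0.1, 1.7], [0.2, -0.1, 1.7], [0.2, -0.1, 1.7], [0.2, -0.0, 1.7], [0.2, -0.0, 1.7], [0.2, 0.0, 1.7], [0.2, 0.1, 1.7], [0.2, 0.1, 1.7], [0.2, 0.1, 1.7], [0.2, 0.2, 1.7]]
twist each -8.35
```

View pics/w20.png

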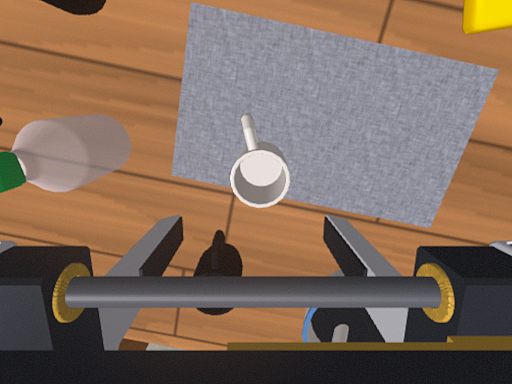

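```bash
python3 pl.py .6034 -.2153 .12 -; python3 -m pendant '{"hand":[94,94,94,94],"offset":[[5,4,40],[5,2,40],[0,0,0],[0,0,0]],"twist":[0,0,0,0]}';  python3 pl.py .6034 -.2153 .05 -; python3 wm.py w21.png
```

```text
at [ 0.6056 -0.2201  0.2039] theta -168.9 q6 -2.18 open 0.0938 F [-0.1  0.3 -0.3] t 36.5 rows 2
offset [[3.8, 4.1, 41.7], [3.8, 4.1, 41.7]]
twist each 0.00
time_s: 36.85
tcp_pos: [0.6008, -0.218, 0.1197]
ee_rot: [-0.291, 3.048, -0.044]
ft_force: [0.1, 0.1, 0.8]
opening: 0.0939
at [ 0.6008 -0.218   0.1197] theta -169.0 q6 -2.18 open 0.0939 F [0.1 0.1 0.8] t 36.9 rows 2
offset [[1.1, 2.3, 34.8], [1.1, 2.3, 34.8]]
twist each 0.00
[ 0.6008 -0.218   0.1197] -169.0297241113476
conf 0.66 [219. 126.  76. 126.] c [ 0.6035 -0.2153] r 0.0316 zrim 0.0869 handle yaw -155.9 far 0.054 640
```

```bash
python3 -m pendant '{"hand":[94,94,94,94,94],"offset":[[1,2,25],[1,2,25],[1,0,15],[0,0,5],[0,0,0]],"twist":[0,0,0,0,0]}';  python3 pl.py .6034 -.2153 .05 -; python3 held.py
```

```text
time_s: 37.45
tcp_pos: [0.6079, -0.2172, 0.0575]
ee_rot: [-0.291, 3.035, -0.055]
ft_force: [-0.0, -0.7, -0.3]
opening: 0.0937
at [ 0.6079 -0.2172  0.0575] theta -168.9 q6 -2.17 open 0.0937 F [-0.  -0.7 -0.3] t 37.5 rows 1
offset [[4.7, 3.0, 7.0]]
twist each 0.00
held rim c (yaw frame mm) [ 4.4  2.8 29.4] r 31.6 axis tilt x,y deg [ 0.8 -0. ] handle ang -6.3 yaw -162.7
FOOT world [ 0.6042 -0.215   0.0019] tcp [ 0.6079 -0.2172  0.0575] theta -168.9 tooltilt 5.6 t 37.5
```

```bash
python3 -m pendant '{"hand":[94,94,50,50,50,50,50],"offset":[[4,3,5],[0,0,0],[0,0,0],[0,0,0],[0,0,0],[0,0,0],[0,0,0]],"twist":[0,0,0,0,0,0,0]}'; python3 -m pendant '{"hand":[50,50,50,50,50],"offset":[[0,0,-20],[0,0,-25],[0,0,-30],[0,0,-15],[0,0,0]],"twist":[0,0,0,0,0]}'; python3 held.py; python3 pl.py .356 .237 .145 -
```

```text
time_s: 38.2
tcp_pos: [0.6049, -0.2156, 0.0556]
ee_rot: [-0.29, 3.031, -0.058]
ft_force: [0.4, 0.8, -0.8]
opening: 0.0629
time_s: 38.7
tcp_pos: [0.5945, -0.2125, 0.1454]
ee_rot: [-0.291, 3.036, -0.055]
ft_force: [-0.1, 0.2, -2.2]
opening: 0.0635
held rim c (yaw frame mm) [ 1.9  0.9 31.4] r 31.5 axis tilt x,y deg [0.9 0.2] handle ang -12.6 yaw -156.3
FOOT world [ 0.5939 -0.212   0.0918] tcp [ 0.5945 -0.2125  0.1454] theta -168.9 tooltilt 5.6 t 38.7
at [ 0.5943 -0.2124  0.1442] theta -168.9 q6 -2.17 open 0.0626 F [-0.5 -0.2 -2.6] t 38.8 rows 11
offset [[13.4, 44.2, -3.2], [13.4, 44.2, -3.2], [13.4, 44.2, -3.2], [13.4, 44.2, -3.2], [13.4, 44.2, -3.2], [13.4, 44.2, -3.2], [13.4, 44.2, -3.2], [13.4, 44.2, -3.2], [13.4, 44.2, -3.2], [13.4, 44.2, -3.2], [13.4, 44.2, -3.2]]
twist each 0.00
```

```bash
python3 -m pendant '{"hand":[50,50,50,50,50,50,50,50,50,50,50,50],"offset":[[0,0,-35],[12,44,-18],[13,44,-5],[13,44,-5],[13,44,-5],[13,44,-5],[13,44,-3],[13,44,-3],[13,44,-3],[13,44,-3],[13,40,-3],[8,25,0]],"twist":[0,0,0,0,0,0,0,0,0,0,0,0]}'; python3 pl.py .356 .237 .16 -;  python3 - <<'E'
from held import *; from wb import block
p,st=wrist('w22.png'); held(p,st); block(p,st)
E
```

```text
time_s: 39.95
tcp_pos: [0.3528, 0.2284, 0.1863]
ee_rot: [-0.284, 3.06, -0.048]
ft_force: [-0.6, -0.3, -2.5]
opening: 0.0632
at [0.3528 0.2284 0.1863] theta -169.3 q6 -1.21 open 0.0632 F [-0.6 -0.3 -2.5] t 40.0 rows 1
offset [[-3.1, 8.8, 26.2]]
twist each 0.00
held rim c (yaw frame mm) [ 1.1  0.7 31.6] r 31.6 axis tilt x,y deg [-0.1 -0.2] handle ang -12.5 yaw -156.8
FOOT world [0.3514 0.2292 0.1329] tcp [0.3528 0.2284 0.1863] theta -169.3 tooltilt 4.3 t 40.0
block 0.95 ((412.17138671875, 205.72195434570312), (100.11966705322266, 228.9100799560547), 60.79325866699219) ztop 0.0343
well 0.66 [0.3514 0.2407 0.025 ] floor fit [0.3541 0.2393] r 0.0256 enc 0.3483 0.2407 0.0266 587 z 0.0243
```

View pics/w22.png

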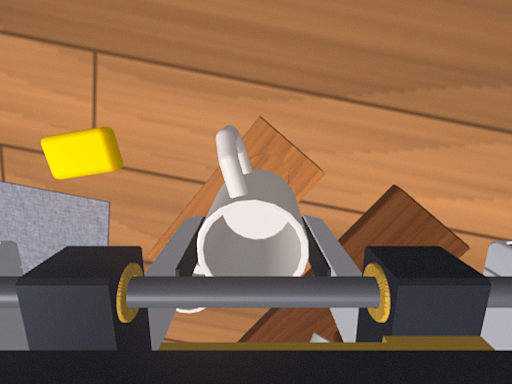

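```bash
python3 pl.py .3566 .2368 .11 - 5
```

```text
at [0.3535 0.2274 0.1861] theta -169.2 q6 -1.21 open 0.0630 F [ 0.3  0.3 -2.2] t 40.1 rows 5
offset [[0.0, 2.3, 15.2], [0.0, 2.3, 15.2], [0.0, 2.3, 15.2], [0.0, 2.3, 15.2], [0.0, 2.3, 15.2]]
twist each 0.00
```

```bash
python3 -m pendant '{"hand":[50,50,50,50,50,50],"offset":[[0,5,10],[0,3,16],[0,2,16],[0,1,16],[0,0,15],[0,0,0]],"twist":[0,0,0,0,0,0]}'; python3 held.py; python3 pl.py .3566 .2368 .096 -
```

```text
time_s: 40.7
tcp_pos: [0.3578, 0.2325, 0.1038]
ee_rot: [-0.276, 3.067, -0.053]
ft_force: [0.1, -0.1, -1.4]
opening: 0.0626
held rim c (yaw frame mm) [ 6.  -0.6 31.3] r 32.1 axis tilt x,y deg [-1.3 -0.1] handle ang -12.3 yaw -157.3
FOOT world [0.35   0.2306 0.0501] tcp [0.3578 0.2325 0.1038] theta -169.6 tooltilt 4.1 t 40.7
at [0.3581 0.2327 0.1048] theta -169.6 q6 -1.19 open 0.0631 F [-0.3 -0.8 -1.9] t 40.8 rows 1
offset [[1.3, 4.6, 8.6]]
twist each 0.00
```

```bash
python3 held.py w23.png; python3 held.py
```

```text
held rim c (yaw frame mm) [ 0.9  0.7 31.6] r 31.6 axis tilt x,y deg [-0.5 -0.2] handle ang -12.4 yaw -157.2
FOOT world [0.3563 0.2334 0.0514] tcp [0.3581 0.2327 0.1048] theta -169.6 tooltilt 4.1 t 40.8
held rim c (yaw frame mm) [ 1.   0.7 31.5] r 31.5 axis tilt x,y deg [-0.4 -0.2] handle ang -12.4 yaw -157.2
FOOT world [0.3567 0.2338 0.0523] tcp [0.3584 0.2331 0.1058] theta -169.6 tooltilt 4.2 t 40.8
```

View pics/w23.png

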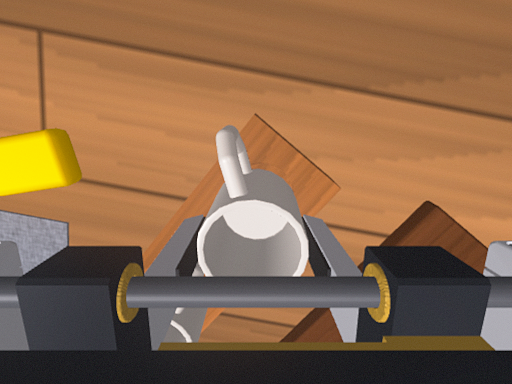

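```bash
python3 -m pendant '{"hand":[50,50,50,50],"offset":[[1.3,4,4],[0.3,0,4],[0,0,0],[0,0,0]],"twist":[0,0,0,0]}'; python3 held.py; python3 held.py
```

```text
time_s: 41.25
tcp_pos: [0.3577, 0.2375, 0.0991]
ee_rot: [-0.276, 3.06, -0.048]
ft_force: [-0.1, 0.4, -2.4]
opening: 0.0629
held rim c (yaw frame mm) [ 1.2  0.7 31.5] r 31.4 axis tilt x,y deg [-0.2 -0.2] handle ang -12.5 yaw -157.1
FOOT world [0.356  0.2383 0.0456] tcp [0.3577 0.2375 0.0991] theta -169.6 tooltilt 4.3 t 41.2
held rim c (yaw frame mm) [ 1.6  0.8 31.4] r 31.2 axis tilt x,y deg [-0.3 -0.2] handle ang -12.6 yaw -157.0
FOOT world [0.3555 0.2382 0.0456] tcp [0.3577 0.2375 0.0991] theta -169.6 tooltilt 4.3 t 41.3
```

```bash
python3 -m pendant '{"hand":[50,50,50,50,50],"offset":[[0.8,-0.5,3],[0.2,0,3],[0.2,0,3],[0.2,0,3],[0.2,0,2]],"twist":[0,0,0,0,0]}'; python3 held.py; python3 -c "
from h import *
print(robot.get_state()['ft_force'])"
```

```text
time_s: 41.85
tcp_pos: [0.3573, 0.2363, 0.0842]
ee_rot: [-0.276, 3.059, -0.048]
ft_force: [0.6, 1.8, -1.7]
opening: 0.0628
held rim c (yaw frame mm) [ 9.7 -3.  31.3] r 33.1 axis tilt x,y deg [-1.  -0.4] handle ang -10.7 yaw -158.9
FOOT world [0.3468 0.232  0.0306] tcp [0.3573 0.2363 0.0842] theta -169.6 tooltilt 4.4 t 41.9
[ 0.92979534 -0.61593666 -2.79648963]
```

It's below the block top with no resistance, so it fits. I'll lower it the rest of the way and release.

```bash
python3 -m pendant '{"hand":[50,50,50,50],"offset":[[0,0,2],[0,0,2],[0,0,2],[0,0,0]],"twist":[0,0,0,0]}'; python3 held.py; python3 -m pendant '{"hand":[82,82,82,82],"offset":[[0,0,0],[0,0,0],[0,0,0],[0,0,0]],"twist":[0,0,0,0]}'; python3 held.py
```

```text
time_s: 42.3
tcp_pos: [0.3578, 0.2364, 0.0779]
ee_rot: [-0.276, 3.059, -0.047]
ft_force: [-2.5, -0.4, 1.8]
opening: 0.0631
held rim c (yaw frame mm) [ 1.4  0.7 31.6] r 31.3 axis tilt x,y deg [-0.3 -0.1] handle ang -12.6 yaw -157.1
FOOT world [0.3558 0.2369 0.0245] tcp [0.3578 0.2364 0.0779] theta -169.6 tooltilt 4.4 t 42.3
time_s: 42.75
tcp_pos: [0.3582, 0.2364, 0.078]
ee_rot: [-0.276, 3.058, -0.047]
ft_force: [-0.5, 0.3, -0.4]
opening: 0.082
held rim c (yaw frame mm) [ 3.6  1.  30.8] r 31.4 axis tilt x,y deg [0.7 0. ] handle ang -12.8 yaw -156.9
FOOT world [0.3554 0.2368 0.0239] tcp [0.3582 0.2364 0.078 ] theta -169.6 tooltilt 4.4 t 42.8
```

```bash
python3 -m pendant '{"hand":[82,82,82,82,94],"offset":[[0,0,-15],[0,0,-30],[0,0,-40],[0,0,-40],[0,0,-40]],"twist":[0,0,0,0,0]}'; python3 pl.py .32 -.3 .3 -
```

```text
time_s: 43.3
tcp_pos: [0.3438, 0.239, 0.2435]
ee_rot: [-0.276, 3.068, -0.054]
ft_force: [0.8, 0.0, -0.7]
opening: 0.087
at [0.3438 0.239  0.2435] theta -169.6 q6 -1.18 open 0.0870 F [ 0.8  0.  -0.7] t 43.3 rows 12
offset [[9.7, -44.0, -3.5], [9.7, -44.0, -3.5], [9.7, -44.0, -3.5], [9.7, -44.0, -3.5], [9.7, -44.0, -3.5], [9.7, -44.0, -3.5], [9.7, -44.0, -3.5], [9.7, -44.0, -3.5], [9.7, -44.0, -3.5], [9.7, -44.0, -3.5], [9.7, -44.0, -3.5], [9.7, -44.0, -3.5]]
twist each 0.00
```

```bash
python3 -m pendant '{"hand":[94,94,94,94,94,94,94,94,94,94,94,94],"offset":[[8,-44,-5],[8,-44,-5],[8,-44,-5],[8,-44,-5],[8,-44,-5],[8,-44,-5],[8,-44,-5],[8,-44,-5],[8,-44,-5],[8,-44,-5],[8,-44,-5],[8,-44,-5]],"twist":[0,0,0,0,0,0,0,0,0,0,0,0]}'; cat > fin.py <<'E'
from h import *
from wm import kasa
import sys
p=eyes.get_image('top'); q=eyes.get_image('side'); save(p,sys.argv[1]+'t.png'); save(q,sys.argv[1]+'s.png')
pegs={'1':(.4123,.415),'2':(.5454,.3457),'3':(.6785,.2764)}
rx=np.array([.4617,.887]); ry=np.array([-.887,.4617])
for tag,pp in (('top',p),('side',q)):
    for d in spotter.cut_out('mug_a',pp):
        if pp['frame'][d['mask']].mean()<120: continue
        P,_=cloud(pp,d['mask']); print(tag,'%.2f'%d['confidence'],'cent',np.round(P.mean(0),3),'z',np.round(np.percentile(P[:,2],[2,98]),3))
        top=P[P[:,2]>.100]
        if len(top)>10 and .1<P[:,1].mean()<.27:
            h=cv2.convexHull((top[:,:2]*1e4).astype(np.float32)).reshape(-1,2)/1e4; print('   rim',kasa(h))
    for d in spotter.tip_of('mug_a_loop',pp):
        for k,v in pegs.items():
            w=at_z(pp,d['location'],.155)[0]; e=w[:2]-v
            if np.linalg.norm(e)<.07: print('  loop',tag,'%.2f'%d['confidence'],'peg',k,'x %.3f y %.3f (z .155 assumed)'%(e@rx,e@ry))
    b=[spotter.cut_out(n,pp) for n in ('ink_bowl','spray','brush_pot','sponge')]
    for n,d in zip(('ink_bowl','spray','brush_pot','sponge'),b):
        if d: P,_=cloud(pp,d[0]['mask']); print(tag,n,np.round(np.median(P,0),3))
print(robot.get_state()['time_s'])
E
python3 fin.py f1
```

```text
time_s: 44.5
tcp_pos: [0.3469, -0.3034, 0.328]
ee_rot: [-0.259, 3.062, -0.064]
ft_force: [-0.5, 0.1, 1.1]
opening: 0.0943
top 0.89 cent [0.462 0.181 0.069] z [0.037 0.112]
   rim (array([0.45707736, 0.17900686]), np.float64(0.03700862056198576))
top 0.86 cent [0.561 0.341 0.131] z [0.097 0.177]
top 0.82 cent [0.428 0.411 0.128] z [0.022 0.179]
top 0.82 cent [0.349 0.237 0.072] z [0.037 0.114]
   rim (array([0.34380536, 0.23239693]), np.float64(0.03893142727783986))
top ink_bowl [ 0.781 -0.038  0.057]
top spray [ 0.605 -0.416  0.115]
top brush_pot [0.433 0.412 0.126]
top sponge [0.372 0.008 0.027]
side 0.81 cent [0.349 0.232 0.075] z [-0.001  0.111]
   rim (array([0.34717249, 0.23236037]), np.float64(0.038705228096768275))
side 0.79 cent [0.462 0.179 0.078] z [0.038 0.11 ]
   rim (array([0.45949246, 0.17883293]), np.float64(0.035987564170601935))
side 0.75 cent [0.554 0.355 0.13 ] z [0.021 0.175]
side 0.59 cent [0.427 0.423 0.13 ] z [0.098 0.176]
  loop side 0.53 peg 1 x 0.021 y 0.033 (z .155 assumed)
side ink_bowl [ 0.774 -0.049  0.058]
side spray [ 0.613 -0.408  0.1  ]
side brush_pot [0.761 0.096 0.072]
side sponge [0.374 0.019 0.026]
45.2
```

View pics/f1s.png

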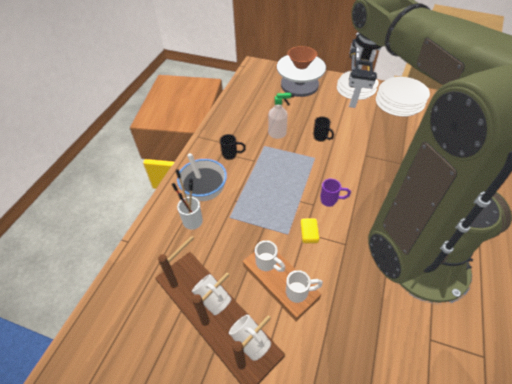

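View pics/f1t.png

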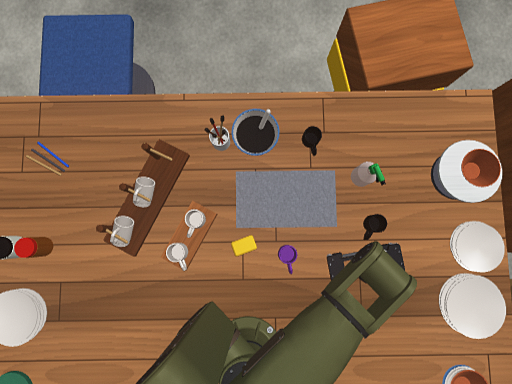

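```bash
cat > hang.py <<'E'
from h import *
pegs={'1':(.4123,.415),'2':(.5454,.3457)}
rx=np.array([.4617,.887]); ry=np.array([-.887,.4617])
for tag in ('side','top'):
    pp=eyes.get_image(tag); t=robot.get_state()['time_s']
    P,rc=cloud(pp); col=pp['frame'][rc[:,0],rc[:,1]].astype(int)
    w=(col.min(1)>110)&(np.ptp(col,axis=1)<40)&(P[:,2]>.06)
    for k,v in pegs.items():
        e=P[:,:2]-v; a=e@rx; b=e@ry
        m=w&(abs(b)<.075)&(a>-.07)&(a<.07)
        print(tag,'%.2f'%t,'peg',k,'n',m.sum(),'x 2..98%%: %.3f %.3f'%tuple(np.percentile(a[m],[2,98])),'y: %.3f %.3f'%tuple(np.percentile(b[m],[2,98])),'z %.3f %.3f'%tuple(np.percentile(P[m,2],[2,98])),'mean',np.round([a[m].mean(),b[m].mean()],4))
E
python3 hang.py; python3 -m pendant '{"hand":[94,94,94,94,94,94,94,94],"offset":[[0,0,0],[0,0,0],[0,0,0],[0,0,0],[0,0,0],[0,0,0],[0,0,0],[0,0,0]],"twist":[0,0,0,0,0,0,0,0]}'; python3 hang.py
python3 - <<'E'
from h import *
p=eyes.get_image('side'); f=p['frame'][225:385,140:330]
cv2.imwrite('pics/f2.png',cv2.cvtColor(cv2.resize(f,None,fx=4,fy=3.7,interpolation=cv2.INTER_CUBIC),cv2.COLOR_RGB2BGR))
E
```

```text
side 45.25 peg 1 n 964 x 2..98%: -0.018 0.041 y: -0.061 0.034 z 0.100 0.176 mean [ 0.013  -0.0078]
side 45.25 peg 2 n 769 x 2..98%: -0.018 0.040 y: -0.061 0.035 z 0.101 0.176 mean [ 0.0131 -0.0022]
top 45.30 peg 1 n 490 x 2..98%: -0.022 0.039 y: -0.062 0.030 z 0.091 0.176 mean [ 0.0051 -0.0198]
top 45.30 peg 2 n 464 x 2..98%: -0.023 0.040 y: -0.061 0.032 z 0.097 0.176 mean [ 0.0039 -0.0177]
time_s: 46.1
tcp_pos: [0.3479, -0.3007, 0.3277]
ee_rot: [-0.266, 3.061, -0.064]
ft_force: [0.2, -0.1, -0.3]
opening: 0.0936
side 46.15 peg 1 n 959 x 2..98%: -0.017 0.041 y: -0.061 0.034 z 0.100 0.176 mean [ 0.0129 -0.0079]
side 46.15 peg 2 n 774 x 2..98%: -0.018 0.040 y: -0.061 0.034 z 0.100 0.176 mean [ 0.013  -0.0023]
top 46.20 peg 1 n 493 x 2..98%: -0.022 0.039 y: -0.062 0.030 z 0.092 0.176 mean [ 0.0051 -0.02  ]
top 46.20 peg 2 n 466 x 2..98%: -0.023 0.039 y: -0.061 0.032 z 0.095 0.178 mean [ 0.0039 -0.0177]
```

View pics/f2.png

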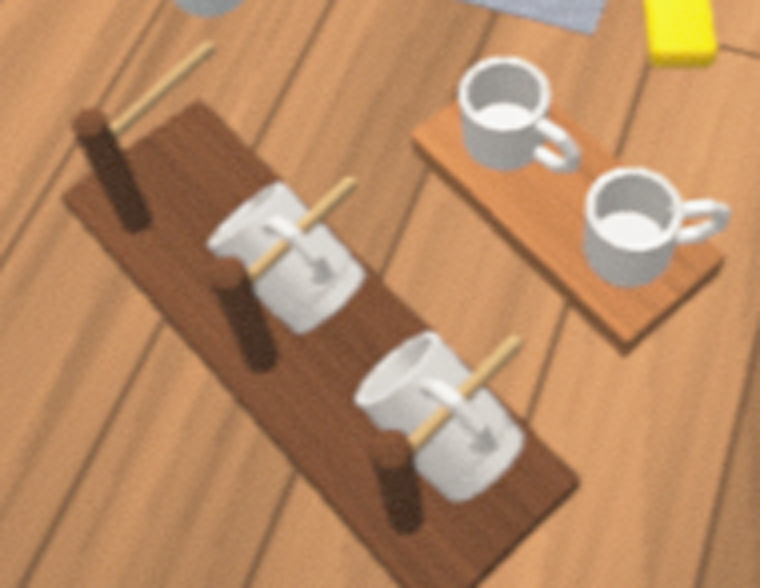

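```bash
cat > fitm.py <<'E'
from h import *
from scipy.optimize import least_squares
pegs={'1':(.4123,.415),'2':(.5454,.3457)}
rx=np.array([.4617,.887]); ry=np.array([-.887,.4617])
def pts():
    out={}
    for tag in ('side','top'):
        pp=eyes.get_image(tag); P,rc=cloud(pp); col=pp['frame'][rc[:,0],rc[:,1]].astype(int)
        w=(col.min(1)>100)&(np.ptp(col,axis=1)<40)&(P[:,2]>.05)
        for k,v in pegs.items():
            e=P[:,:2]-v; a=e@rx; b=e@ry; m=w&(abs(b)<.08)&(abs(a)<.07)
            out.setdefault(k,[]).append(np.c_[a[m],b[m],P[m,2]-.165])
    return out
for k,L in pts().items():
  for tag,Q in zip(('side','top','both'),L+[np.vstack(L)]):
    def dist(s,Q):
        x0,y0,z0,phi,psi=s; d=np.array([np.sin(psi),-np.cos(phi)*np.cos(psi),np.sin(phi)]); d/=np.linalg.norm(d)
        r=Q-[x0,y0,z0]; ax=r@d; rad=np.linalg.norm(r-np.outer(ax,d),axis=1); return ax,rad,d
    s=least_squares(lambda s:np.r_[dist(s,Q)[1]-.032, (s[1]+.005)*.1],[.01,-.005,-.045,.1,0],loss='soft_l1',f_scale=.002).x
    ax,rad,d=dist(s,Q); on=abs(rad-.032)<.003
    lo,hi=np.percentile(ax[on],[.5,99.5])   # d points to the mouth
    c=np.array(s[:3])
    up=np.array([0,0,1])-d*d[2]; up/=np.linalg.norm(up)
    for nm,foot in (('rim',c+d*(hi-.085)),('bot',c+d*lo)):
        print(k,tag,nm,'loop rel peg pt (x,y,z) mm',np.round((foot+d*.049+up*.045)*1000,1),'len %.1f'%((hi-lo)*1000),'axis',np.round(d,2),on.sum(),len(Q))
E
python3 fitm.py
```

```text
1 side rim loop rel peg pt (x,y,z) mm [  7.8   7.1 -15.1] len 83.8 axis [ 0.07 -0.8   0.59] 675 962
1 side bot loop rel peg pt (x,y,z) mm [  7.9   6.1 -14.4] len 83.8 axis [ 0.07 -0.8   0.59] 675 962
1 top rim loop rel peg pt (x,y,z) mm [ 10.2   5.1 -10.9] len 84.2 axis [ 0.02 -0.82  0.57] 298 503
1 top bot loop rel peg pt (x,y,z) mm [ 10.2   4.4 -10.4] len 84.2 axis [ 0.02 -0.82  0.57] 298 503
1 both rim loop rel peg pt (x,y,z) mm [  7.8   6.5 -14. ] len 85.0 axis [ 0.06 -0.8   0.6 ] 957 1465
1 both bot loop rel peg pt (x,y,z) mm [  7.9   6.5 -14. ] len 85.0 axis [ 0.06 -0.8   0.6 ] 957 1465
2 side rim loop rel peg pt (x,y,z) mm [  7.1   6.9 -14.8] len 83.9 axis [ 0.09 -0.8   0.59] 533 776
2 side bot loop rel peg pt (x,y,z) mm [  7.2   6.  -14.1] len 83.9 axis [ 0.09 -0.8   0.59] 533 776
2 top rim loop rel peg pt (x,y,z) mm [  8.7   6.4 -11.4] len 82.6 axis [ 0.06 -0.8   0.6 ] 276 475
2 top bot loop rel peg pt (x,y,z) mm [  8.9   4.5 -10. ] len 82.6 axis [ 0.06 -0.8   0.6 ] 276 475
2 both rim loop rel peg pt (x,y,z) mm [  7.1   7.2 -14. ] len 84.2 axis [ 0.08 -0.79  0.6 ] 786 1251
2 both bot loop rel peg pt (x,y,z) mm [  7.2   6.5 -13.5] len 84.2 axis [ 0.08 -0.79  0.6 ] 786 1251
```

Both hanging mugs are at rest. Each opening sits about 8 mm along, 7 mm sideways and 14 mm below its peg point, inside the limits. Both well mugs are down and the bystanders haven't moved, so I'll hand the job in.

```bash
python3 -c "
from h import *
print(robot.close_job())"
```

```text
the job is handed in; nothing more can be done
None
```

The job is handed in: all four mugs that were present are placed, with about 46 s of the 210 s used. The hand-in reported no verdict.

- **Hung mugs:** The first two mugs I tried have wide feet. Both stayed standing at block-top height while centred to about 1 mm over the well, so they hang on the left and middle pegs.
- **Well mugs:** The other two went right down, one into each well.
- **Well check:** Just after release, each mug's underside read z = 0.024 m, against 0.025 m for the well floor. Each was within about 1 mm of its well's centre and close to upright. The final pictures show both still down, with rim tops read at 0.110–0.114 m against 0.110 m expected.
- **Peg check:** Each handle opening sits about 8 mm along, 7 mm sideways and 14 mm below its peg point, inside the limits. Pictures 0.9 s apart showed no swing.
- **Bystanders and robot:** The ink bowl, spray bottle, brush pot and sponge stayed within measurement error of where they began. The arm was clear of everything.

**Disagreements:**
- The tool built up a tilt of up to 6.5° during the moves. The gripped mugs stayed upright, so it did no visible harm.
- A few of the network's reports were wrong. In the last top view it took a mug for the brush pot, and one low-confidence handle point was off. I set these aside because the side view or the fitted mug positions contradicted them.
- My rough rim-circle fits from the fixed cameras came out too large and about 10 mm off. For the mugs in the wells I relied on the wrist-camera fits instead.

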